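# Hang the pen caddy on the lamp rail and push the clip dish below it

## Task

Hook the yellow pen caddy onto the rail at the open stretch beside the lamp hood, keeping it upright, slide it along the rail until its hook is straight below the green tag, and let it hang there freely. Then push the blue dish across the desk, without lifting it, until it stands wholly on the green disc, centred to about a centimetre. Leave the caddy hanging at the tag and the other things on the desk where they are.

Things in the scene. Friction and masses are not known exactly. Their poses are not given: they have to be found in the camera images.
- caddy: yellow pen caddy with pens, loose, 0.25 kg: an open tub 72 (x) x 60 (y) x 80 (z) mm; from its divider a spine rises to a hook on top, 193 mm tall in all. Origin: on its underside, below the hook; z up, x from the grip side to the lip side of the hook. It starts standing on the desk, x roughly away from the robot
- caddy_hook (a point): where the rail's centre lies in the hook when the caddy hangs: 178 mm above its origin. The hook, 24 mm wide (y), is an inverted V open downward: spine 15 mm to -x, lip 15 mm to +x of this point, lip's end 27 mm below it, hook's top 15 mm above it. To hook on, come straight down over the rail from at least 35 mm above the hanging height
- caddy_grip (a point): middle of the black grip: a blade 12 mm thick (along the caddy's y), 26 mm wide, 87 mm long, sloping up and to the caddy's -x at 40 degrees from vertical, its top end 26 mm beyond this point. 57 mm to -x of the hook point and 19 mm lower. Pinch it across y with the tool leaning along the blade, wrist towards the robot
- stand: fixed: rail, diameter 12 mm, along y, 240 mm above the desk, between posts (18 mm thick) at y +-260 mm. From y = -60 to 270 mm a lamp hood covers it (x +-30 mm, from 268 mm above the desk; shelf on top x +-55 mm, 330 to 346 mm), too low to lift a hook on there; it blocks an upright gripper at the caddy's grip: lean it 25 to 45 degrees. Origin: desk level under mid-rail; x away from robot
- rail_gap (a point): centre line of the rail in the middle of its open stretch (y = -250 to -60 mm of the stand, on the robot's right, nothing above), 240 mm above the desk; this point is at y = -160 mm of the stand
- tag: green tag, 30 mm wide, wrapped over the lamp hood and its shelf (top, front and back). Origin: on the rail's centre line straight below the tag, 240 mm above the desk; axes as the stand's
- dish: round blue clip dish, loose, 0.3 kg, outside diameter 116 mm at the bottom to 120 mm at the rim, 35 mm high, wall 5 mm, hollow. Origin: centre of its underside
- spot: flat green disc, 150 mm in diameter, stuck on the desk near below the tag. Origin: its centre, at desk level
- stapler: black and red stapler, 130 x 36 x 55 mm, bystander, origin under its centre, long along its x
- mug: white mug, diameter 80 mm, 95 mm high, handle at its +y, bystander, origin under its centre
- cup: grey cup, diameter 72 mm, 90 mm high, bystander near the caddy, origin under its centre
- carton: flat orange carton 70 x 140 x 50 mm, bystander behind the rail, origin under its centre
- bottle: blue bottle, diameter 64 mm, 170 mm high, bystander behind the rail, origin under its centre
- tape: black tape dispenser 60 x 140 x 81 mm, bystander behind the rail, origin under its centre
Mind the look-alikes: they are no part of the job. Several things look just like the caddy: the one meant starts farthest from the robot's base. Several things look just like the dish: the one meant starts farthest to the robot's right.

How it is judged:
By the outcome, as a careful person would: the job done as asked, in the order asked, and still so for the second after the job is handed in, with the robot touching nothing.
It also fails if it takes over 58 s, if anything falls off the work surface, if the arm or the gripper's body presses on something with over 40 N, if the wrist force passes 120 N, or if a joint passes its speed limit or range.

## Robot

A 7-joint arm with a two-finger parallel gripper is mounted at the origin on the work surface. World frame = base frame: x ahead of the robot, y to its left, z up, the work surface at z = 0. Lengths are in m, angles in rad, forces in N, time in s.
With the tool pointing down it reaches from about 0.4 to 0.75 m from the base axis. Payload 19.5 kg.
Tool frame: the origin (TCP) lies midway between the tips of the shut fingers; the grasp point (between the pads) lies robot.grip_depth behind it (robot.grip_depth is the distance from the TCP to the grasp point, in m); y points along the fingers, x is the direction in which the jaws open and shut, and the axes are right-handed (so a half turn about y gives the same grasp; the last joint's range is limited). The gripper opens to 85 mm and grips with 20 to 120 N. Pads are 22 mm wide; open, the fingers measure 114 mm over their backs; the gripper's body (76 mm by 85 mm) begins 54 mm behind the grasp point. The pads swing forward as they close: fully open they stand 13 mm farther back than shut.
Start: joints at [1.224, 0.707, -0.028, 1.485, 0.022, 0.951, -0.075], TCP at [0.173, -0.548, 0.231] pointing down, gripper open.
Joint ranges: [-2.71, 2.71], [-0.32, 2.16], [-1.57, 1.52], [0, 2.45], [-1.46, 4.6], [0, 2.02], [-2.83, 2.83]. Speed limits (rad/s): [1.89, 1.89, 2.57, 2.57, 3.01, 3.01, 3.01].

## Interface

Orientations are given as a unit quaternion [x, y, z, w].
In Python, from workcell import robot gives the robot as it stands.
- The arm moves only by the tool drive_tool, never from a script. Its argument "steps" is text: rows parted by semicolons, each of 7 numbers parted by spaces: the shift along the world's x, y, z in units of 30 mm (1.0 is 30 mm), then the turn, a rotation vector about the world's x, y, z in degrees, then the finger opening in mm, from 0 to 85.4. A call has 1 to 10 rows; each row is the pose to reach, as a shift and turn from the pose commanded when the call began; what a row does not reach only later rows make up. A row lasts 1/8 s, in which the tool goes at most 62.5 mm and 10.7 degrees, less where a joint would pass 70% of its speed; a pose out of reach is approached as far as the arm can. A call with a gripper value outside its range is refused whole. The fingers move at their own pace and stop on an object; "newtons" is the grip in N (left out, the last holds). Time passes only in rows, so rows that repeat a pose let the fingers close. It gives the time, the measured TCP pose, the force and the opening at its end, in the units of the state.
- robot.state(): the state, without advancing time (a new reading comes with each control period).
- robot.camera(name): name is "scene" or "top"; returns a dict with "frame" (480x640x3 uint8, red, green, blue), "camera_matrix" (3x3 intrinsics, pixels), "k1" (the pictures are not rectified: a ray, as slopes to the right and down, at radius r is drawn at 1 + k1 r^2 times it, then the intrinsics apply), "R" (3x3) and "t" (3): a world point X has camera coordinates R X + t. Camera axes: x right, y down, z forward; pixel columns grow to the right and rows downward; lengths in m; the calibration is good to about 2 mm. A picture is of the moment at which its call begins. There is no depth.
- robot.close_job(): hands the job in, once; it reports no verdict.
Trained networks look in a picture, given as the dict that the camera call returned (one of the last four; its "shot" number tells which), for a name from the list of things; names that differ only in an ending like _2 or _b are one class to them, and where a whole thing is asked for, a point or a joint stands for the part that bears it (a point fixed in the world has none). Each returns a list of dicts, best first, with "score" (0 to 1); they miss things now and then, are a little off and sometimes report something else, mostly with a low value. They report only what shows in the picture. A call takes as long as a camera call. They do not tell look-alikes from the thing itself.
- robot.boxes_of(picture, name): "at" ([x, y, z] in m, in world coordinates, good to about 4 mm: the middle of the surface that is visible of it).
- robot.cut_out(picture, name): "mask" (480x640 bool, what is visible of it).
The state is a dict: "time_s": time; "joints": joint angles; "joint_velocities": joint speeds; "tau": joint torques, N m; "ee_pos": TCP position; "tool_rot": TCP orientation; "contact_force": force on the tool from outside, world axes, zero at the start; "wrist_torque": the same for the moment, N m; "opening": opening from 0.0 (shut) to 1.0 (fully open).
Only numpy, scipy, OpenCV 4.12 (cv2) and the standard library are available. Lean on these libraries where they do the work, as an engineer would, in place of code of your own. Each camera call takes 0.05 s, during which the arm holds its last target.

## Working session

There is one attempt and no reset: what is moved stays moved. The work goes in short steps, Python scripts to look and compute and a tool call to move; the robot and the scene stay as the last step left them, time stands still between calls to the robot, and variables do not carry over. Pictures are saved under pics/ and viewed, and the job is handed in when it is done.

Besides the shell and the picture viewer there is one more tool, called after "Emit:" in YAML: its name, and indented under it one key for each argument. drive_tool: Moves the arm, as the interface text tells. Its arguments: {"type":"object","properties":{"steps":{"type":"string"},"newtons":{"type":"number"}},"required":["steps"]}

```bash
ls; mkdir -p pics
python3 - <<'E'
from workcell import robot
import cv2, numpy as np
s=robot.state(); print(s['time_s'],s['ee_pos'],s['tool_rot'],s['opening'],robot.grip_depth)
for n in ['scene','top']:
    p=robot.camera(n); cv2.imwrite(f'pics/{n}0.png',p['frame'][:,:,::-1])
    print(n,p['camera_matrix'].tolist(),p['k1'],p['R'].tolist(),p['t'].tolist())
    for k in ['caddy','dish','stand','tag','spot','stapler','mug','cup','carton','bottle','tape','caddy_grip']:
        try:
            for d in robot.boxes_of(p,k): print(k,np.round(d['at'],3),round(d['score'],2))
        except Exception as e: print(k,e)
E
```

```text
pics
0.0 [ 0.17245872 -0.54823628  0.23082322] [-0.5698683   0.41865075 -0.4179855   0.57032429] 0.9998365396513677 0.0187
scene [[543.59192539567, 0.0, 318.8531307841661], [0.0, 543.59192539567, 240.26173630800673], [0.0, 0.0, 1.0]] -0.14269620077540818 [[-0.4097620629453802, 0.9121493301995495, 0.008868550459883233], [0.797950181472269, 0.36313780343886154, -0.4810472363520772], [-0.44200742036658036, -0.1900382464929413, -0.8766498190331011]] [0.22922557685240352, -0.34788409109296164, 1.6117453856605841]
caddy [ 0.273 -0.352  0.077] 0.83
caddy [ 0.478 -0.322  0.078] 0.81
dish [0.36  0.297 0.004] 0.69
stand [0.668 0.09  0.344] 0.55
spot [0.651 0.123 0.002] 0.9
stapler [0.536 0.328 0.044] 0.76
mug [0.661 0.38  0.048] 0.77
mug [0.653 0.122 0.002] 0.74
mug [ 0.48  -0.32   0.078] 0.38
cup [ 0.474 -0.449  0.058] 0.81
carton [0.773 0.129 0.05 ] 0.83
bottle [ 0.753 -0.147  0.111] 0.61
tape [ 0.764 -0.01   0.028] 0.66
tape [0.664 0.384 0.046] 0.62
caddy_grip [ 0.269 -0.347  0.076] 0.96
caddy_grip [ 0.477 -0.319  0.078] 0.62
top [[455.24963559437253, 0.0, 311.66053162840853], [0.0, 455.24963559437253, 238.89724304718467], [0.0, 0.0, 1.0]] 0.034627020009034316 [[-0.020642651857682624, -0.999762675410429, -0.00696231143108477], [-0.9905244347573912, 0.021396633423912518, -0.13565960425518392], [0.13577637892075667, 0.004095965613089386, -0.9907310422071488]] [-0.023360438469715486, 0.5505486496810517, 1.3261105680275052]
caddy [ 0.26  -0.355  0.077] 0.84
caddy [ 0.469 -0.319  0.08 ] 0.78
dish [0.358 0.3   0.006] 0.78
dish [0.527 0.173 0.007] 0.65
stand [0.658 0.075 0.346] 0.68
tag [0.668 0.126 0.349] 0.92
spot [ 0.635  0.125 -0.001] 0.73
stapler [0.523 0.319 0.041] 0.87
mug [0.67  0.383 0.045] 0.78
cup [ 0.468 -0.467  0.05 ] 0.76
bottle [ 0.731 -0.154  0.113] 0.68
bottle [ 0.474 -0.321  0.08 ] 0.53
tape [ 0.743 -0.075  0.053] 0.54
caddy_grip [ 0.269 -0.363  0.077] 0.94
caddy_grip [ 0.469 -0.321  0.079] 0.86
```

View pics/scene0.png

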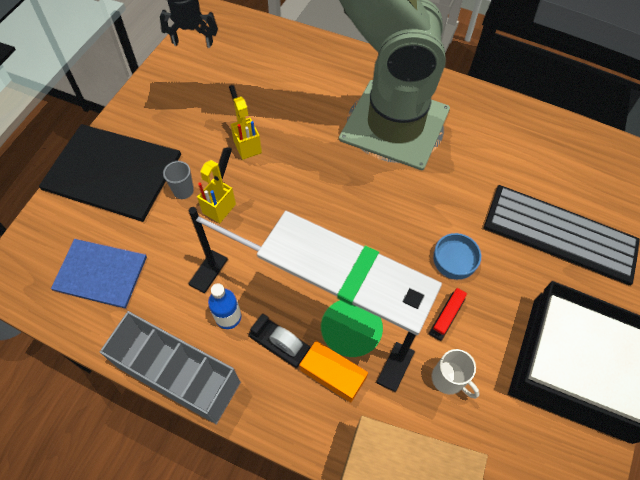

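View pics/top0.png

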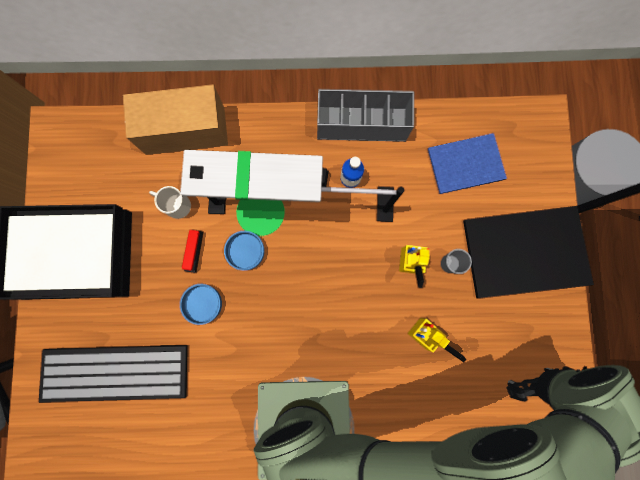

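```bash
cat > h.py <<'E'
import numpy as np, cv2
from workcell import robot
def proj(p,X):
    X=np.atleast_2d(X); c=X@np.array(p['R']).T+np.array(p['t']); s=c[:,:2]/c[:,2:]
    r2=(s**2).sum(1,keepdims=True); s=s*(1+p['k1']*r2); K=np.array(p['camera_matrix'])
    return s@K[:2,:2].T+K[:2,2]
def back(p,uv,z=0.):
    K=np.array(p['camera_matrix']); d=(np.atleast_2d(uv)-K[:2,2])/np.array([K[0,0],K[1,1]])
    s=d.copy()
    for _ in range(20): s=d/(1+p['k1']*(s**2).sum(1,keepdims=True))
    R=np.array(p['R']);t=np.array(p['t']); ray=np.c_[s,np.ones(len(s))]@R; C=-R.T@t
    z=np.broadcast_to(z,(len(s),)); return C+ray*((z-C[2])/ray[:,2])[:,None]
def crop(p,box,f,name):
    x0,y0,x1,y1=box; im=p['frame'][y0:y1,x0:x1,::-1]
    cv2.imwrite('pics/'+name,cv2.resize(im,None,fx=f,fy=f,interpolation=cv2.INTER_CUBIC))
E
python3 - <<'E'
from h import *
import pickle
P={n:robot.camera(n) for n in ['scene','top']}
M={}
for n in P:
    for k in ['caddy','dish','spot','tag','stand','cup','stapler','tape']:
        M[n,k]=[(d['score'],d['mask']) for d in robot.cut_out(P[n],k)]
        print(n,k,[(round(s,2),int(m.sum()),np.round(np.argwhere(m).mean(0)[::-1]).tolist()) for s,m in M[n,k]])
pickle.dump((P,M),open('s0.pkl','wb'))
crop(P['scene'],(160,130,280,250),5,'cs.png'); crop(P['top'],(370,170,490,290),5,'ct.png')
crop(P['scene'],(170,180,450,400),2.8,'rs.png'); crop(P['top'],(170,130,420,280),3,'rt.png')
E
```

```text
scene caddy [(0.92, 1176, [244.0, 129.0]), (0.63, 1752, [216.0, 189.0])]
scene dish [(0.64, 1723, [457.0, 256.0]), (0.28, 1688, [216.0, 189.0])]
scene spot [(0.74, 2526, [350.0, 330.0])]
scene tag [(0.66, 928, [357.0, 275.0])]
scene stand [(0.62, 11605, [335.0, 277.0])]
scene cup [(0.72, 822, [179.0, 179.0])]
scene stapler [(0.96, 828, [448.0, 314.0])]
scene tape [(0.58, 1633, [278.0, 340.0])]
top caddy [(0.89, 914, [431.0, 337.0]), (0.84, 817, [414.0, 261.0])]
top dish [(0.82, 1225, [243.0, 250.0]), (0.61, 1338, [201.0, 304.0])]
top spot [(0.91, 1438, [260.0, 215.0])]
top tag [(0.91, 661, [242.0, 175.0]), (0.54, 1284, [244.0, 250.0]), (0.5, 796, [414.0, 261.0])]
top stand [(0.72, 7051, [267.0, 179.0])]
top cup [(0.77, 604, [457.0, 261.0]), (0.66, 609, [192.0, 250.0])]
top stapler [(0.64, 587, [193.0, 251.0])]
top tape [(0.56, 100, [324.0, 177.0])]
```

View pics/cs.png

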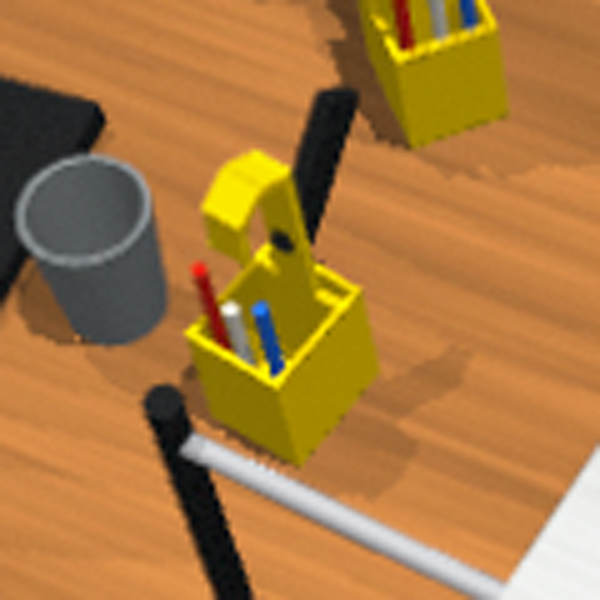

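View pics/ct.png

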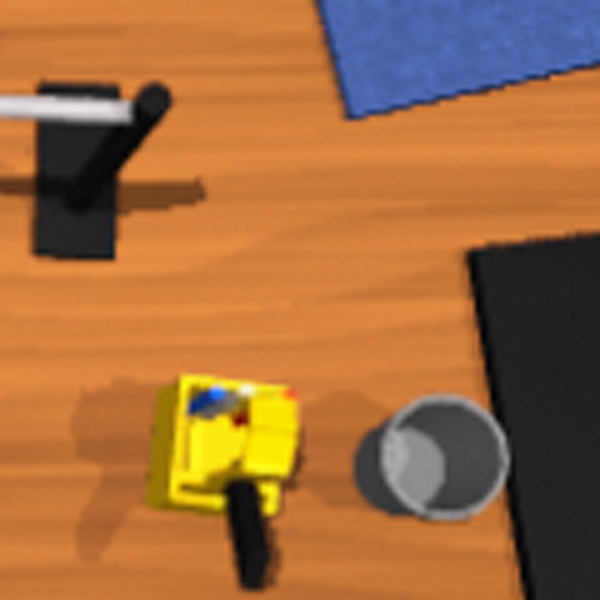

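View pics/rs.png

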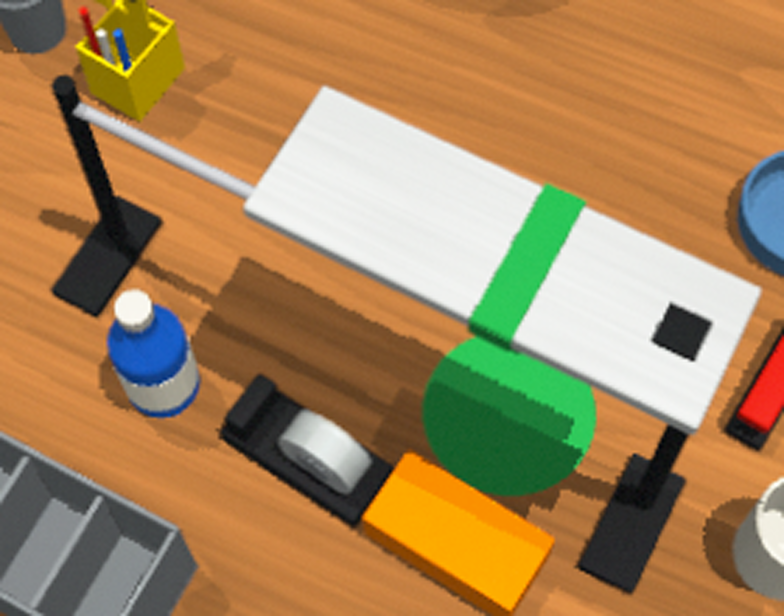

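View pics/rt.png

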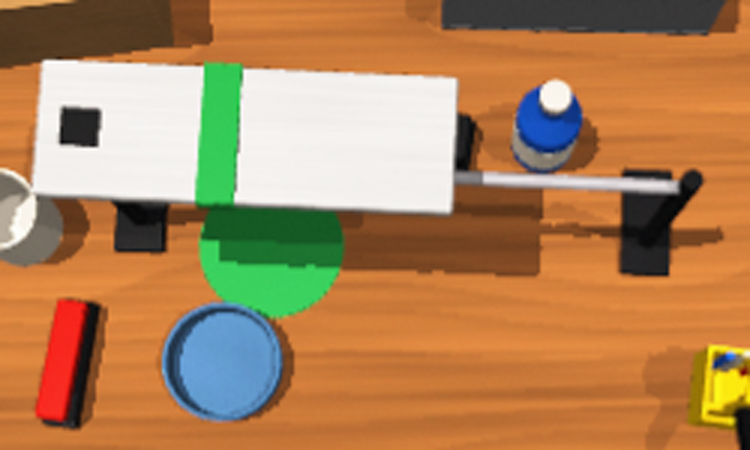

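```bash
cat > fit.py <<'E'
from h import *
import pickle
from scipy.optimize import least_squares
P,M=pickle.load(open('s0.pkl','rb'))
def Rz(a): c,s=np.cos(a),np.sin(a); return np.array([[c,-s,0],[s,c,0],[0,0,1]])
def fit(obs,x0,extra=0):
    def f(v):
        r=[]
        for cam,X,uv in obs:
            X=X(v) if callable(X) else np.array(X,float)
            w=Rz(v[2])@X+np.array([v[0],v[1],0])
            r+=list(proj(P[cam],w)[0]-uv)
        return np.array(r)
    s=least_squares(f,x0,loss='soft_l1'); print(np.round(s.x,4)); print(np.round(f(s.x).reshape(-1,2),1).tolist()); return s.x
if __name__=='__main__':
    z=.346
    st=[('scene',[-.055,-.06,z],(285.4,211.1)),('scene',[-.055,.27,z],(441.4,283.6)),('scene',[.055,.27,z],(418,332)),('scene',[.055,-.06,z],(257.5,252)),
     ('top',[.055,.27,z],(184,150)),('top',[.055,-.06,z],(322.3,156)),('top',[-.055,-.06,z],(320,200.8)),('top',[-.055,.27,z],(181.3,193.5))]
    s=fit(st,[.66,.01,0])
    fit(st[:4],s); fit(st[4:],s)
    # rail checks
    for c in P: 
        w=(Rz(s[2])@np.array([[0,-.06,.24],[0,-.25,.24],[0,-.26,0]]).T).T+[s[0],s[1],0]
        print(c,np.round(proj(P[c],w),1).tolist())
    for c in P:
        m=M[c,'tag'][0][1]; print('tag',c,)
        g=P[c]['frame'].astype(int); mm=(g[...,1]>g[...,0]+60)&(g[...,1]>g[...,2]+40)
        v,u=np.nonzero(mm&m); w=back(P[c],np.c_[u,v],.346)
        l=(w-[s[0],s[1],0])@Rz(s[2]); k=abs(l[:,0])<.05; print(np.round(np.percentile(l[k,1],[2,50,98]),4), k.sum())
    a,b,h=.036,.03,.08
    def T(sx,sy,z): return lambda v: np.array([v[3]+sx*a,sy*b,z])
    g=[-.0737,0,.1789]
    cd=[('scene',T(1,1,h),(215,206.6)),('scene',T(1,-1,h),(197.4,196.4)),('scene',T(-1,1,h),(232.4,188)),('scene',T(1,1,0),(220,223)),
     ('top',T(1,1,h),(406,245)),('top',T(1,-1,h),(429.6,247)),('top',T(-1,1,h),(404,270.4)),('top',T(-1,-1,h),(425.6,273)),
     ('top',g,(420,287)),('scene',g,(227.4,148.4))]
    c=fit(cd,[.47,-.32,0,0])
    fit([o for o in cd if o[0]=='scene'],c);fit([o for o in cd if o[0]=='top'],c)
    for cam,k in [('top','dish'),('top','spot'),('scene','spot'),('top','cup'),('scene','cup')]:
        m=M[cam,k][0][1]; v,u=np.nonzero(m); w=back(P[cam],np.c_[u,v],0.)
        print(k,cam,np.round([w[:,0].min(),w[:,0].max(),w[:,1].min(),w[:,1].max()],3))
E
python3 fit.py
```

```text
[ 0.6545 -0.0031 -0.0729]
[[-0.2, -2.0], [0.8, -0.6], [0.2, 1.8], [-1.9, 1.1], [-0.2, -0.9], [0.6, 0.0], [0.6, 0.7], [-1.6, 0.9]]
[ 0.6533 -0.0033 -0.0759]
[[0.2, -2.6], [0.8, -0.8], [0.1, 1.5], [-1.7, 0.4]]
[ 0.6553 -0.0032 -0.0702]
[[-0.2, -1.0], [0.6, -0.4], [0.7, 0.3], [-1.5, 0.9]]
scene [[274.3, 256.0], [198.9, 218.4], [212.9, 265.3]]
top [[321.1, 189.6], [394.9, 193.2], [384.6, 211.6]]
tag scene
[0.1116 0.1254 0.1389] 769
tag top
[0.1127 0.1272 0.1416] 530
[ 0.4732 -0.3313 -0.1489  0.0058]
[[-0.1, 0.5], [-0.7, 0.0], [-0.3, -0.6], [-0.4, 0.2], [0.3, 0.5], [-2.5, 1.1], [-0.2, -0.2], [-0.8, -0.1], [0.8, -1.4], [0.7, -1.1]]
[ 0.477  -0.3312 -0.1561  0.0013]
[[0.2, 0.5], [-0.3, -0.1], [0.1, -0.6], [-0.1, 0.1], [0.1, 0.1]]
[ 0.4691 -0.3318 -0.1637  0.0109]
[[1.0, 0.1], [-1.8, 1.0], [0.1, -0.7], [-0.6, -0.3], [0.7, 0.1]]
dish top [0.467 0.587 0.115 0.235]
spot top [0.571 0.685 0.049 0.198]
spot scene [0.589 0.715 0.05  0.197]
cup top [ 0.441  0.515 -0.518 -0.429]
cup scene [ 0.388  0.492 -0.543 -0.426]
```

```bash
cat > mv.py <<'E'
from h import *
from scipy.spatial.transform import Rotation as Ro
def tool(yaw,lean,flip=0):
    d=np.array([np.sin(lean)*np.cos(yaw),np.sin(lean)*np.sin(yaw),-np.cos(lean)])
    x=np.array([-np.sin(yaw),np.cos(yaw),0])*(-1 if flip else 1)
    return Ro.from_matrix(np.c_[x,d,np.cross(x,d)])
def delta(pos,R,s=None):
    s=s or robot.state(); R0=Ro.from_quat(s['tool_rot'])
    return np.round((np.array(pos)-s['ee_pos'])/.03,3), np.round((R*R0.inv()).as_rotvec(degrees=True),2)
E
python3 - <<'E'
from mv import *
s=robot.state(); print(np.round(Ro.from_quat(s['tool_rot']).as_matrix(),3), s['contact_force'])
g=np.array([.4167,-.3227,.159])
for lean in (40,):
  for fl in (0,1):
    R=tool(-.15,np.radians(lean),fl); d=R.as_matrix()[:,1]
    print(delta(g+.0187*d,R)); print(delta(g+.0187*d-.08*d,R))
P={n:robot.camera(n) for n in ['scene','top']}
for n in P:print(n,np.round(proj(P[n],g),1))
E
```

```text
[[ 0.3   -0.     0.954]
 [-0.954  0.     0.3  ]
 [-0.    -1.     0.   ]] [-0.5262195   0.21830135 -0.23274169]
(array([ 8.535,  7.466, -2.886]), array([-54.27,  -4.22, 145.71]))
(array([ 6.84 ,  7.722, -0.843]), array([-54.27,  -4.22, 145.71]))
(array([ 8.535,  7.466, -2.886]), array([  3.11, -40.21, -24.98]))
(array([ 6.84 ,  7.722, -0.843]), array([  3.11, -40.21, -24.98]))
scene [[225.1 156.7]]
top [[419.6 279.7]]
```

Emit:
drive_tool:
  steps: "1.0 1.0 1.2 0.6 -8 -5 85; 2.3 2.4 1.8 1.2 -16 -10 85; 3.6 4.0 1.8 1.9 -24 -15 85; 5.0 5.6 1.4 2.5 -32 -20 85; 6.2 7.0 0.4 3.11 -40.2 -25 85; 6.84 7.72 -0.84 3.11 -40.2 -25 85; 6.84 7.72 -0.84 3.11 -40.2 -25 85"
  newtons: 60

```text
time_s: 3.18
ee_pos: [0.3779, -0.3479, 0.2465]
tool_rot: [0.28, -0.344, 0.665, -0.601]
contact_force: [-0.8, -1.4, 1.2]
opening: 0.996
```

Run:
```python
from mv import *
s=robot.state();print(s['joints'])
P={n:robot.camera(n) for n in ['scene','top']}
crop(P['scene'],(120,60,320,240),4,'s1.png');crop(P['top'],(330,200,490,320),5,'t1.png')
g=np.array([.4167,-.3227,.159])
R=tool(-.15,np.radians(40),1); d=R.as_matrix()[:,1]
print(delta(g+.0187*d,R))
```

```text
[ 1.44747130e+00  6.36886887e-01 -8.11953412e-01  2.17657791e+00
 -1.35479599e+00 -1.32454973e-04  5.07546318e-01]
(array([ 1.658,  0.777, -3.408]), array([-2.56, -2.28, -1.77]))
```

View pics/s1.png

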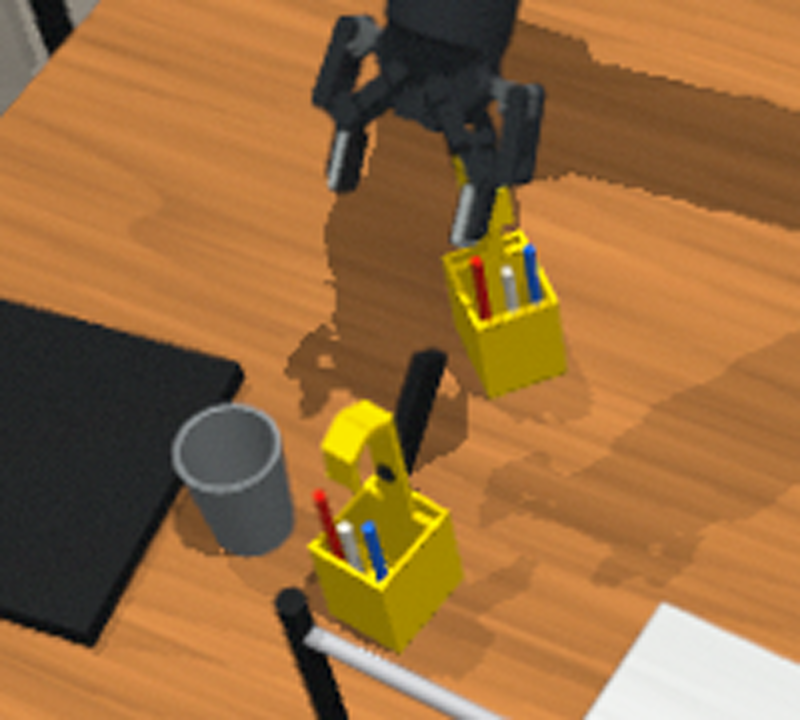

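View pics/t1.png

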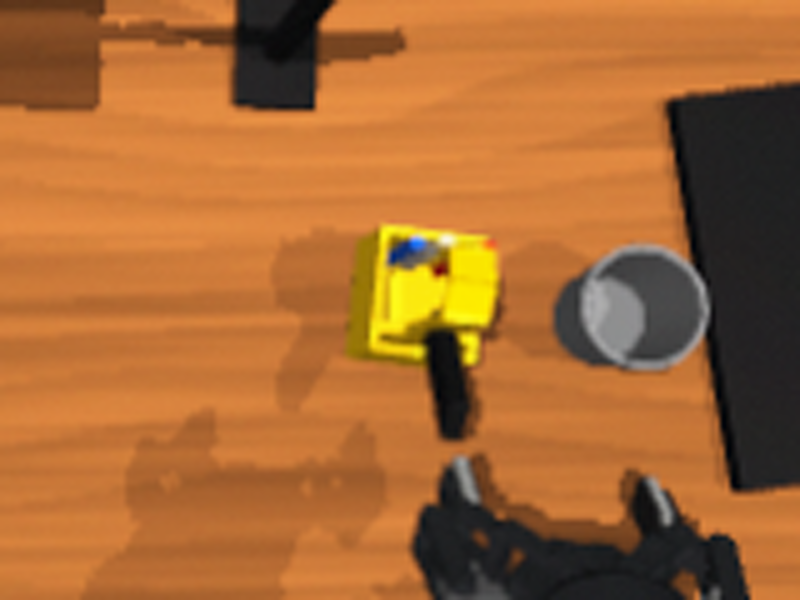

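Run:
```python
from mv import *
s=robot.state();m=Ro.from_quat(s['tool_rot']).as_matrix();print(np.round(m,3),np.degrees(np.arccos(-m[2,1])))
g=np.array([.4167,-.3227,.159])
for L in (30,34):
  R=tool(-.15,np.radians(L),1); d=R.as_matrix()[:,1]
  print(L,delta(g+.0187*d,R),delta(g-.0613*d,R))
```

```text
[[-0.12   0.607  0.786]
 [-0.992 -0.042 -0.119]
 [-0.039 -0.794  0.607]] 37.448274931209625
30 (array([ 1.57,  0.79, -3.47]), array([-1.21,  7.62, -1.57])) (array([ 0.251,  0.989, -1.161]), array([-1.21,  7.62, -1.57]))
34 (array([ 1.606,  0.785, -3.447]), array([-1.75,  3.66, -1.65])) (array([ 0.132,  1.007, -1.237]), array([-1.75,  3.66, -1.65]))
```

Emit:
drive_tool:
  steps: "0.1 0.5 -0.3 -1.2 7.6 -1.6 85; 0.25 0.99 -1.16 -1.2 7.6 -1.6 85; 0.25 0.99 -1.16 -1.2 7.6 -1.6 85"

```text
time_s: 3.65
ee_pos: [0.3885, -0.3221, 0.2203]
tool_rot: [0.329, -0.381, 0.653, -0.566]
contact_force: [-1.0, -0.9, 0.4]
opening: 0.995
```

Run:
```python
from mv import *
s=robot.state();print(np.round(s['joints'],3))
g=np.array([.4167,-.3227,.159])
for L in (30,34):
  R=tool(-.15,np.radians(L),1); d=R.as_matrix()[:,1]
  print(L,delta(g+.0187*d,R),delta(g-.0613*d,R))
```

```text
[ 1.144e+00  5.830e-01 -5.350e-01  2.191e+00 -1.449e+00  2.000e-03
  4.820e-01]
30 (array([ 1.248, -0.067, -2.583]), array([-0.23, -0.44, -0.4 ])) (array([-0.07 ,  0.132, -0.274]), array([-0.23, -0.44, -0.4 ]))
34 (array([ 1.285, -0.073, -2.56 ]), array([-0.81, -4.4 , -0.41])) (array([-0.19 ,  0.15 , -0.349]), array([-0.81, -4.4 , -0.41]))
```

Emit:
drive_tool:
  steps: "0.4 0 -0.9 -0.2 -0.4 -0.4 85; 0.8 0 -1.7 -0.2 -0.4 -0.4 85; 1.0 -0.03 -2.1 -0.2 -0.4 -0.4 85; 1.0 -0.03 -2.1 -0.2 -0.4 -0.4 85"

```text
time_s: 4.15
ee_pos: [0.424, -0.3414, 0.1774]
tool_rot: [0.329, -0.395, 0.645, -0.566]
contact_force: [0.3, 0.1, -0.2]
opening: 1.0
```

Run:
```python
from mv import *
s=robot.state();print(np.round(s['joints'],3),s['contact_force'])
g=np.array([.4167,-.3227,.159])
for L in (30,34):
  R=tool(-.15,np.radians(L),1); d=R.as_matrix()[:,1]
  print(L,delta(g+.0187*d,R))
P={n:robot.camera(n) for n in ['scene','top']}
crop(P['scene'],(120,60,320,240),4,'s2.png');crop(P['top'],(330,200,490,320),5,'t2.png')
```

```text
[ 1.057e+00  6.990e-01 -4.610e-01  2.093e+00 -1.452e+00  1.000e-03
  4.860e-01] [ 0.29287499  0.14424113 -0.17399536]
30 (array([ 0.065,  0.575, -1.153]), array([-1.55, -1.61, -0.41]))
34 (array([ 0.102,  0.57 , -1.13 ]), array([-2.13, -5.57, -0.45]))
```

View pics/s2.png

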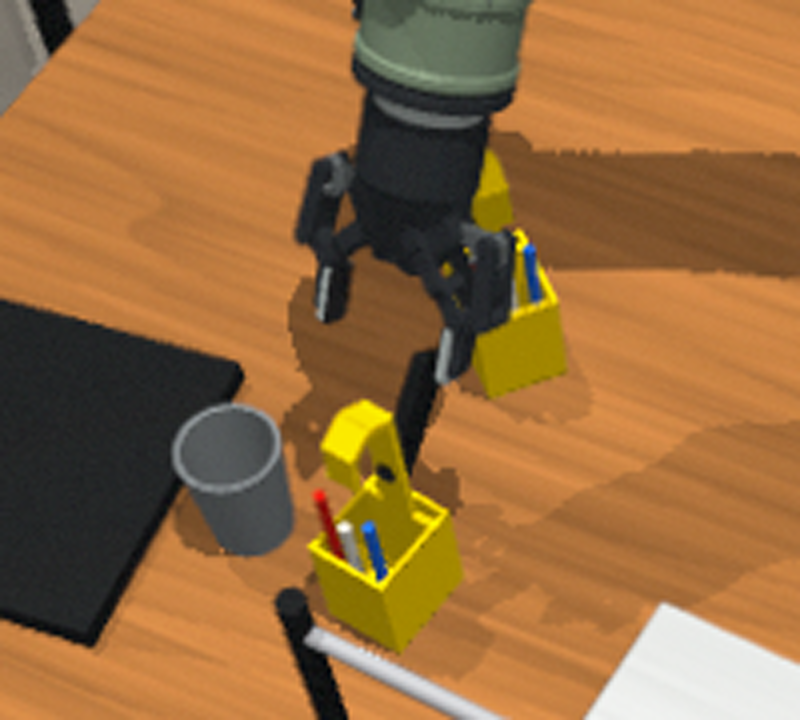

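View pics/t2.png

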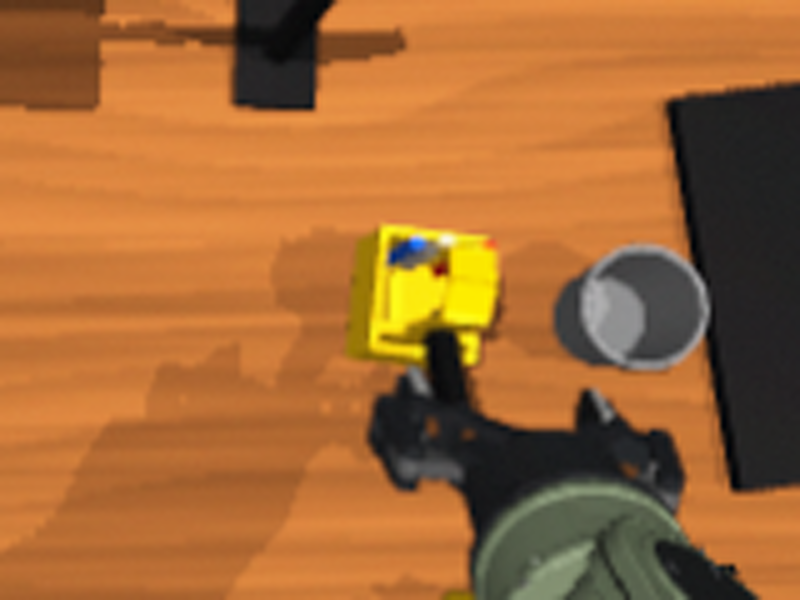

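Run:
```python
from mv import *
g=np.array([.4167,-.3227,.159])
for y in (-.15,-.25):
 for L in (26,28):
  R=tool(y,np.radians(L),1); d=R.as_matrix()[:,1]
  print(y,L,delta(g+.0187*d,R),delta(g-.0113*d,R))
```

```text
-0.15 26 (array([ 0.034,  0.573, -1.195]), array([-0.94,  2.36, -0.36])) (array([-0.399,  0.639, -0.296]), array([-0.94,  2.36, -0.36]))
-0.15 28 (array([ 0.053,  0.571, -1.185]), array([-1.23,  0.38, -0.38])) (array([-0.411,  0.641, -0.302]), array([-1.23,  0.38, -0.38]))
-0.25 26 (array([ 0.029,  0.547, -1.195]), array([-0.82,  2.41, -6.09])) (array([-0.396,  0.655, -0.296]), array([-0.82,  2.41, -6.09]))
-0.25 28 (array([ 0.048,  0.542, -1.185]), array([-1.21,  0.45, -6.11])) (array([-0.407,  0.658, -0.302]), array([-1.21,  0.45, -6.11]))
```

Emit:
drive_tool:
  steps: "-0.2 0.6 0 -1 1.4 -3.2 85; -0.4 0.65 -0.3 -1 1.4 -3.2 85; -0.4 0.65 -0.3 -1 1.4 -3.2 85"

```text
time_s: 4.62
ee_pos: [0.4163, -0.3304, 0.1807]
tool_rot: [0.333, -0.413, 0.653, -0.541]
contact_force: [-0.1, -0.0, 0.1]
opening: 0.992
```

Run:
```python
from mv import *
s=robot.state();print(np.round(s['joints'],3),s['contact_force'])
g=np.array([.4167,-.3227,.159])
for y,L in ((-.2,27),):
  R=tool(y,np.radians(L),1); d=R.as_matrix()[:,1]
  print(L,delta(g+.0187*d,R))
```

```text
[ 9.740e-01  6.600e-01 -3.780e-01  2.122e+00 -1.454e+00  1.000e-03
  4.020e-01] [-0.06568767 -0.00598488  0.06409561]
27 (array([ 0.291,  0.202, -1.28 ]), array([-0.88, -0.91, -0.36]))
```

```bash
cat > kin.py <<'E'
import numpy as np, itertools
from scipy.spatial.transform import Rotation as Ro
from scipy.optimize import least_squares
Y2Z=np.array([[1,0,0],[0,0,1],[0,-1,0]]) .T # placeholder
def fk(q,p,s):
    d0,a0,L1,o1,o2,L2,o3,L3,a7=p
    z=lambda a:Ro.from_euler('z',a); y=lambda a:Ro.from_euler('y',a)
    R=z(a0+s[0]*q[0])*y(q[1]); t=np.array([0,0,d0])+R.apply([o1,0,L1])
    R=R*z(s[1]*q[2])*y(s[2]*q[3]); t=t+R.apply([o2,0,L2])
    R=R*z(s[3]*q[4])*y(s[4]*q[5]); t=t+R.apply([o3,0,L3])
    R=R*z(s[5]*q[6]+a7)
    m=R.as_matrix(); # z->tool y, x->tool x, tool z = x cross y
    m=np.c_[m[:,0],m[:,2],np.cross(m[:,0],m[:,2])]
    return t,Ro.from_matrix(m)
E
python3 - <<'E'
from kin import *
from workcell import robot
s=robot.state()
D=[([1.224,.707,-.028,1.485,.022,.951,-.075],[.17245872,-.54823628,.23082322],[-0.5698683,0.41865075,-0.4179855,0.57032429]),
([1.4475,.6369,-.81195,2.17658,-1.3548,-.000132,.50755],[.3779,-.3479,.2465],[0.28,-0.344,0.665,-0.601]),
([1.144,.583,-.535,2.191,-1.449,.002,.482],[.3885,-.3221,.2203],[.329,-.381,.653,-.566]),
([1.057,.699,-.461,2.093,-1.452,.001,.486],[.424,-.3414,.1774],[.329,-.395,.645,-.566]),
(s['joints'],s['ee_pos'],s['tool_rot'])]
best=[]
for sg in itertools.product([1,-1],repeat=6):
    def f(p):
        r=[]
        for q,x,o in D:
            t,R=fk(q,p,sg); r+=list((t-x)*3); r+=list((R*Ro.from_quat(o).inv()).as_rotvec())
        return np.array(r)
    for a0 in (-2.5,1.,-.0):
      for a7 in (0,1.6,3.1,-1.6):
        v=least_squares(f,[.3,a0,.35,0,0,.35,0,.25,a7],max_nfev=60,method='trf')
        best.append((v.cost,sg,v.x,np.abs(v.fun).max()))
best.sort(key=lambda b:b[0])
for b in best[:4]: print(b[0],b[1],np.round(b[2],4),b[3])
np.savez('kin.npz',p=best[0][2],s=best[0][1])
E
```

```text
Still running in the background as job /tmp/bash_jobs.1000/a2a57ffd6f77 (pid 763). You'll get a notice when it ends.
```

```bash
kill -- -$(cat /tmp/bash_jobs.1000/a2a57ffd6f77/pid); export OPENBLAS_NUM_THREADS=1
cat > kf.py <<'E'
from kin import *
from workcell import robot
s=robot.state()
D=[([1.224,.707,-.028,1.485,.022,.951,-.075],[.17245872,-.54823628,.23082322],[-0.5698683,0.41865075,-0.4179855,0.57032429]),
([1.4475,.6369,-.81195,2.17658,-1.3548,-.000132,.50755],[.3779,-.3479,.2465],[0.28,-0.344,0.665,-0.601]),
([1.144,.583,-.535,2.191,-1.449,.002,.482],[.3885,-.3221,.2203],[.329,-.381,.653,-.566]),
([1.057,.699,-.461,2.093,-1.452,.001,.486],[.424,-.3414,.1774],[.329,-.395,.645,-.566]),
(s['joints'],s['ee_pos'],s['tool_rot'])]
best=[]
for c in itertools.product([1,-1],repeat=4):
    sg=(c[0],c[1],1,c[2],1,c[3])
    def f(p):
        r=[]
        for q,x,o in D:
            t,R=fk(q,p,sg); r+=list((t-x)*3); r+=list((R*Ro.from_quat(o).inv()).as_rotvec())
        return np.array(r)
    for a7 in (0,2.1,-2.1):
        v=least_squares(f,[.3,-1.265-sg[0]*1.224,.35,0,0,.35,0,.25,a7],max_nfev=25)
        best.append((v.cost,sg,v.x,np.abs(v.fun).max()))
best.sort(key=lambda b:b[0])
for b in best[:4]: print(b[0],b[1],np.round(b[2],4),b[3])
np.savez('kin.npz',p=best[0][2],s=best[0][1])
E
time timeout 200 python3 kf.py
```

```text
0.0013067378917207485 (-1, -1, 1, -1, 1, -1) [ 0.2925 -0.0418  0.5158 -0.0055 -0.0077  0.2874 -0.0059  0.2966  3.105 ] 0.023949182042076217
0.0013067378917207514 (-1, -1, 1, -1, 1, -1) [ 0.2925 -0.0418  0.5158 -0.0055 -0.0077  0.2874 -0.0059  0.2966  3.105 ] 0.02394917768116625
0.0013067378917207698 (-1, -1, 1, -1, 1, -1) [ 0.2925 -0.0418  0.5158 -0.0055 -0.0077  0.2874 -0.0059  0.2966 -3.1782] 0.023949177146287942
0.3904950882898389 (1, -1, 1, -1, 1, -1) [ 2.6370e-01 -2.3426e+00  7.0800e-02  9.6410e-01 -1.0000e-03  3.5740e-01
  5.0770e-01 -7.5060e-01 -3.1532e+00] 0.5613653139449599
real	0m21.156s
user	0m20.789s
sys	0m0.141s
```

```bash
export OPENBLAS_NUM_THREADS=1
cat > ik.py <<'E'
from kin import *
K=np.load('kin.npz'); p=K['p'].copy(); p[1]=0; p[[3,4,6]]=0; p[8]=np.pi; sg=tuple(K['s'])
lo=np.array([-2.71,-.32,-1.57,0,-1.46,0,-2.83]);hi=np.array([2.71,2.16,1.52,2.45,4.6,2.02,2.83])
def ik(pos,R,n=40,seed=0,ref=None,starts=None,w=.02):
    rng=np.random.default_rng(seed);out=[]
    mid=(lo+hi)/2
    def f(q):
        t,r=fk(q,p,sg); e=[*((t-pos)*5),*((r*R.inv()).as_rotvec())]
        if ref is not None: e+=list(w*(q-ref))
        return np.array(e)
    S=starts if starts is not None else rng.uniform(lo,hi,(n,7))
    for q0 in S:
        v=least_squares(f,np.clip(q0,lo+.06,hi-.06),bounds=(lo+.05,hi-.05),max_nfev=60)
        e=f(v.x)[:6]
        out.append((np.abs(e).max(),v.x))
    out.sort(key=lambda b:b[0]); return out
E
cat > t.py <<'E'
from mv import tool
from ik import *
from workcell import robot
s=robot.state(); t,R=fk(s['joints'],p,sg); print('fk err',t-s['ee_pos'],(R*Ro.from_quat(s['tool_rot']).inv()).as_rotvec())
for name,h,y in (('pick',[.473,-.3313,.178],-.15),('gap',[.643,-.163,.29],-.073),('tag',[.6637,.1232,.24],-.073)):
  for L in (30,38):
   for fl in (1,0):
    g=np.array(h)+[-.057*np.cos(y),-.057*np.sin(y),-.019]
    R=tool(y,np.radians(L),fl); pos=g+.0187*R.as_matrix()[:,1]
    o=[b for b in ik(pos,R,14) if b[0]<2e-3]
    print(name,L,fl,len(o)); 
    for b in o[:3]: print('   ',np.round(b[1],2))
E
timeout 500 python3 t.py
```

```text
fk err [ 0.01331372  0.02564883 -0.00596129] [3.88578059e-16 4.44089210e-16 5.55111512e-16]
pick 30 1 8
    [ 1.36  0.97 -1.09  2.17  1.89  0.56 -2.76]
    [ 1.1   0.77 -0.5   2.17  2.98  0.17  2.4 ]
    [ 1.43  1.18 -1.45  2.17  1.78  0.94 -2.61]
pick 30 0 6
    [ 1.32  0.92 -0.97  2.17  1.97  0.45  0.29]
    [ 1.27  0.87 -0.85  2.17  2.08  0.35  0.17]
    [ 1.3   0.9  -0.91  2.17  2.02  0.41  0.24]
pick 38 1 4
    [ 1.47  1.23 -1.45  2.27  2.03  0.93 -2.78]
    [ 1.48  1.24 -1.47  2.27  2.02  0.94 -2.77]
    [ 1.47  1.23 -1.46  2.27  2.02  0.93 -2.78]
pick 38 0 5
    [ 1.44  1.09 -1.22  2.27  2.18  0.71  0.18]
    [ 1.27  0.88 -0.74  2.27  2.85  0.42 -0.52]
    [ 1.33  0.93 -0.89  2.27  2.59  0.47 -0.25]
gap 30 1 6
    [-0.21  0.76  1.03  1.84 -1.4   0.85 -0.1 ]
    [ 0.6   0.61 -0.49  1.84  0.7   0.28 -2.01]
    [ 0.41  0.58 -0.15  1.84 -0.16  0.22 -1.19]
gap 30 0 4
    [ 0.55  0.6  -0.4   1.84  0.5   0.25  1.31]
    [ 0.55  0.6  -0.41  1.84  0.52  0.25  1.3 ]
    [ 0.58  0.61 -0.45  1.84  0.62  0.27  1.2 ]
gap 38 1 2
    [ 0.55  0.59 -0.35  1.97  2.32  0.06  2.65]
    [ 0.53  0.59 -0.32  1.97  2.56  0.05  2.41]
gap 38 0 6
    [ 0.85  0.73 -0.95  1.97  1.71  0.46  0.21]
    [ 0.36  0.57 -0.04  1.97  4.41  0.15 -2.62]
    [ 0.98  1.   -1.48  1.97  1.72  0.98  0.32]
tag 30 1 5
    [-0.31  0.67  0.05  1.85  0.87  0.19 -2.75]
    [-0.52  0.7   0.42  1.85 -0.69  0.16 -1.24]
    [-0.31  0.67  0.04  1.85  0.89  0.2  -2.77]
tag 30 0 3
    [ 0.19  0.85 -0.95  1.85  1.54  0.87 -0.1 ]
    [-0.09  0.69 -0.35  1.85  1.32  0.42  0.  ]
    [-0.41  0.68  0.22  1.85  0.27  0.13  0.97]
tag 38 1 0
tag 38 0 4
    [-0.06  0.71 -0.44  1.98  1.88  0.54 -0.55]
    [ 0.3   1.12 -1.45  1.98  1.86  1.41 -0.25]
    [-0.03  0.73 -0.5   1.98  1.86  0.58 -0.53]
```

```bash
export OPENBLAS_NUM_THREADS=1
cat > lf.py <<'E'
from ik import *
from workcell import robot
s=robot.state()
D=[([1.224,.707,-.028,1.485,.022,.951,-.075],[.17245872,-.54823628,.23082322],[-0.5698683,0.41865075,-0.4179855,0.57032429]),
([1.4475,.6369,-.81195,2.17658,-1.3548,-.000132,.50755],[.3779,-.3479,.2465],[0.28,-0.344,0.665,-0.601]),
([1.144,.583,-.535,2.191,-1.449,.002,.482],[.3885,-.3221,.2203],[.329,-.381,.653,-.566]),
([1.057,.699,-.461,2.093,-1.452,.001,.486],[.424,-.3414,.1774],[.329,-.395,.645,-.566]),
(s['joints'],s['ee_pos'],s['tool_rot'])]
A=[];b=[]
for q,x,o in D:
    base=np.zeros(9);base[8]=np.pi
    cols=[]
    for i in (0,2,3,4,5,6,7):
        v=base.copy();v[i]=1;cols.append(fk(q,v,sg)[0])
    A.append(np.array(cols).T);b.append(x)
    print(np.round((fk(q,base,sg)[1]*Ro.from_quat(o).inv()).as_rotvec(),4))
A=np.vstack(A);b=np.hstack(b)
x,_,_,sv=np.linalg.lstsq(A,b,rcond=1e-6);print(np.round(x,4),sv);print(np.round((A@x-b).reshape(-1,3),4))
A2=A[:,[0,1,4,6]];x2=np.linalg.lstsq(A2,b,rcond=None)[0];print(x2,np.round((A2@x2-b).reshape(-1,3),4))
E
python3 lf.py
```

```text
[ 0.     -0.0002  0.0012]
[-0.001   0.0005 -0.0002]
[0.0016 0.0003 0.0008]
[-0.0004 -0.0007  0.0011]
[0. 0. 0.]
[ 0.2662  0.5236 -0.0168 -0.0175  0.2602 -0.0246  0.3075] [4.35653118 3.33255213 2.06455086 0.67955652 0.37666854 0.21284789
 0.05815236]
[[ 0.03    0.0118 -0.0003]
 [-0.0002 -0.0045 -0.0009]
 [-0.      0.002  -0.0005]
 [ 0.0003  0.0002  0.0008]
 [ 0.0004  0.0022  0.0009]]
[0.22619681 0.55780743 0.26473673 0.27334983] [[ 0.0307  0.0079 -0.0079]
 [-0.0109 -0.0039  0.0008]
 [ 0.001   0.0059  0.0032]
 [ 0.0055  0.003   0.0016]
 [ 0.008   0.0077  0.0022]]
```

```bash
export OPENBLAS_NUM_THREADS=1
cat > sim.py <<'E'
from ik import *
def jac(q):
    t,R=fk(q,p,sg);J=np.zeros((6,7))
    for i in range(7):
        dq=np.array(q,float);dq[i]+=1e-5;t2,R2=fk(dq,p,sg);J[:3,i]=(t2-t)/1e-5;J[3:,i]=(R2*R.inv()).as_rotvec()/1e-5
    return J
def track(q,pos,R,n=15):
    q=np.array(q,float)
    for _ in range(n):
        t,r=fk(q,p,sg);e=np.r_[pos-t,(R*r.inv()).as_rotvec()]
        J=jac(q);free=np.ones(7,bool)
        for _ in range(4):
            Jf=J[:,free];d=np.zeros(7);d[free]=Jf.T@np.linalg.solve(Jf@Jf.T+1e-4*np.eye(6),e)
            d*=min(1,.15/np.abs(d).max())
            bad=((q+d<lo)|(q+d>hi))&free
            if not bad.any(): break
            free&=~bad
        q=np.clip(q+d,lo,hi)
    t,r=fk(q,p,sg);return q,np.linalg.norm(pos-t),np.linalg.norm((R*r.inv()).as_rotvec())
E
cat > t2.py <<'E'
from sim import *
from workcell import robot
s=robot.state();q=np.array(s['joints']);q0=q.copy()
goal=np.array([1.32,.92,-.97,2.17,1.97,.45,.29])
vias=[np.array([1.1,.6,-.3,1.6,0.,.7,0]),goal]
def run(q,vias,N=8):
    a=q.copy()
    for v in vias:
        for k in range(1,N+1):
            w=a+(v-a)*k/N;t,R=fk(w,p,sg);q,e1,e2=track(q,t,R,6)
        print('want',np.round(v,2),'got',np.round(q,2),round(e1,3),round(e2,3), t); a=v
    return q
run(q,vias)
run(q,[np.array([1.1,.6,-.3,1.6,0.,.7,0]),np.array([1.2,.75,-.6,1.8,1.0,.8,0.1]),np.array([1.4,1.1,-1.2,2.1,1.9,.9,0.2]),goal])
E
python3 t2.py
```

```text
want [ 1.1  0.6 -0.3  1.6  0.   0.7  0. ] got [ 0.83  0.59  0.19  1.6  -0.44  0.76  0.4 ] 0.0 0.0 [ 0.39508805 -0.4449955   0.27389984]
want [ 1.32  0.92 -0.97  2.17  1.97  0.45  0.29] got [ 1.22  0.79 -0.7   2.11  2.01  0.26  0.09] 0.03 0.159 [ 0.42771474 -0.32440819  0.14396278]
want [ 1.1  0.6 -0.3  1.6  0.   0.7  0. ] got [ 0.83  0.59  0.19  1.6  -0.44  0.76  0.4 ] 0.0 0.0 [ 0.39508805 -0.4449955   0.27389984]
want [ 1.2   0.75 -0.6   1.8   1.    0.8   0.1 ] got [0.74 0.7  0.26 1.8  0.14 0.47 0.9 ] 0.0 0.0 [ 0.30009528 -0.47073419  0.1809725 ]
want [ 1.4  1.1 -1.2  2.1  1.9  0.9  0.2] got [ 1.16  0.85 -0.59  2.1   2.24  0.39 -0.25] 0.0 0.0 [ 0.41045525 -0.40748896  0.12146193]
want [ 1.32  0.92 -0.97  2.17  1.97  0.45  0.29] got [ 1.2   0.82 -0.68  2.17  2.37  0.24 -0.13] 0.0 0.0 [ 0.42771474 -0.32440819  0.14396278]
```

```bash
export OPENBLAS_NUM_THREADS=1
cat > t3.py <<'E'
from sim import *
from mv import tool
from workcell import robot
from scipy.spatial.transform import Slerp
s=robot.state();q=np.array(s['joints']);t0,R0=fk(q,p,sg);off=t0-s['ee_pos']
OR=[fk(np.array(v),p,sg)[1] for v in ([1.1,.6,-.3,1.6,0.,.7,0],[1.2,.75,-.6,1.8,1.0,.8,0.1],[1.4,1.1,-1.2,2.1,1.9,.9,0.2])]
Rg=tool(-.15,np.radians(35),0);d=Rg.as_matrix()[:,1];g=np.array([.4167,-.3227,.159])
OR.append(Rg)
PO=[[.38,-.42,.33],[.36,-.43,.33],[.39,-.40,.28],list(g+(.0187-.09)*d)]
a=(np.array(s['ee_pos']),Ro.from_quat(s['tool_rot']))
a0=a
for pos,R in zip(PO,OR):
    ang=np.degrees((R*a[1].inv()).magnitude());N=max(2,int(np.ceil(max(ang/10,np.linalg.norm(pos-a[0])/.055))))
    sl=Slerp([0,1],Ro.concatenate([a[1],R]))
    print('--',N,round(ang))
    for k in range(1,N+1):
        pp=a[0]+(np.array(pos)-a[0])*k/N;RR=sl(k/N);q,e1,e2=track(q,pp+off,RR,5)
        print(*np.round((pp-a0[0])/.03,2),*np.round((RR*a0[1].inv()).as_rotvec(degrees=True),1))
    print(np.round(q,2),round(e1,3),round(e2,3));a=(np.array(pos),R);a0=a
E
python3 t3.py
```

```text
-- 6 52
-0.2 -0.5 0.83 -3.2 2.0 7.9
-0.4 -1.0 1.66 -6.4 4.0 15.7
-0.6 -1.49 2.49 -9.7 6.1 23.6
-0.81 -1.99 3.32 -12.9 8.1 31.5
-1.01 -2.49 4.15 -16.1 10.1 39.3
-1.21 -2.99 4.98 -19.3 12.1 47.2
[ 0.71  0.48  0.29  1.64 -0.43  0.83  0.33] 0.0 0.0
-- 7 63
-0.1 -0.05 0.0 -2.4 4.2 7.5
-0.19 -0.1 0.0 -4.8 8.5 15.0
-0.29 -0.14 0.0 -7.2 12.7 22.5
-0.38 -0.19 0.0 -9.6 16.9 30.0
-0.48 -0.24 0.0 -12.0 21.2 37.5
-0.57 -0.29 0.0 -14.4 25.4 45.0
-0.67 -0.33 0.0 -16.8 29.6 52.5
[0.53 0.52 0.27 1.54 0.15 0.94 0.78] 0.0 0.0
-- 6 59
0.17 0.17 -0.28 -1.6 -1.6 9.5
0.33 0.33 -0.56 -3.3 -3.1 19.0
0.5 0.5 -0.83 -4.9 -4.7 28.5
0.67 0.67 -1.11 -6.6 -6.3 38.0
0.83 0.83 -1.39 -8.2 -7.9 47.5
1.0 1.0 -1.67 -9.9 -9.4 57.0
[ 0.98  0.47 -0.28  2.    0.25  0.19  1.61] 0.0 0.0
-- 3 21
-0.15 0.93 -0.7 0.3 -2.2 6.8
-0.31 1.85 -1.39 0.6 -4.5 13.5
-0.46 2.78 -2.09 0.9 -6.7 20.3
[ 1.33  0.57 -0.77  2.19  1.78  0.12  0.34] 0.05 0.091
```

Emit:
drive_tool:
  steps: "-0.7 0.1 1.5 0 0 0 85; -0.8 -0.5 3.2 -3.2 2 7.9 85; -0.9 -1 4 -6.4 4 15.7 85; -1 -1.5 5 -9.7 6.1 23.6 85; -1 -2 5 -12.9 8.1 31.5 85; -1 -2.5 5 -16.1 10.1 39.3 85; -1.2 -3 5 -19.3 12.1 47.2 85; -1.2 -3 5 -19.3 12.1 47.2 85"

```text
time_s: 5.62
ee_pos: [0.3801, -0.4208, 0.3303]
tool_rot: [-0.617, 0.188, -0.404, 0.649]
contact_force: [-0.2, 0.5, -0.0]
opening: 0.992
```

Emit:
drive_tool:
  steps: "-0.1 0 0 -2.4 4.2 7.5 85; -0.2 -0.1 0 -4.8 8.5 15 85; -0.3 -0.1 0 -7.2 12.7 22.5 85; -0.4 -0.2 0 -9.6 16.9 30 85; -0.5 -0.2 0 -12 21.2 37.5 85; -0.6 -0.3 0 -14.4 25.4 45 85; -0.7 -0.3 0 -16.8 29.6 52.5 85; -0.7 -0.3 0 -16.8 29.6 52.5 85"

```text
time_s: 6.62
ee_pos: [0.3603, -0.4278, 0.3303]
tool_rot: [0.798, 0.006, -0.063, -0.599]
contact_force: [0.3, -0.0, -0.5]
opening: 0.996
```

```bash
sed -i 's/^OR=\[fk/OR=[fk/; s/^PO=.*/PO=[[.39,-.40,.30],list(g+(.0187-.09)*d)];OR=OR[2:]/' t3.py; OPENBLAS_NUM_THREADS=1 python3 t3.py; python3 -c "
from workcell import robot
import numpy as np
s=robot.state();print(np.round(s['joints'],4),np.round(s['ee_pos'],4),np.round(s['tool_rot'],4))"
```

```text
-- 6 59
0.17 0.15 -0.17 -1.7 -1.6 9.5
0.33 0.31 -0.34 -3.3 -3.1 19.0
0.5 0.46 -0.5 -5.0 -4.7 28.5
0.66 0.62 -0.67 -6.7 -6.3 38.1
0.83 0.77 -0.84 -8.3 -7.8 47.6
0.99 0.93 -1.01 -10.0 -9.4 57.1
[ 0.96  0.45 -0.27  1.99  0.2   0.22  1.64] 0.0 0.0
-- 3 21
-0.15 0.93 -0.92 0.3 -2.2 6.8
-0.31 1.85 -1.84 0.6 -4.5 13.5
-0.46 2.78 -2.75 0.9 -6.7 20.3
[ 1.23  0.54 -0.63  2.18  1.72  0.05  0.36] 0.057 0.11
[0.4915 0.5318 0.3143 1.5689 0.1217 0.917  0.7835] [ 0.3603 -0.4278  0.3303] [ 0.7983  0.0057 -0.0626 -0.5989]
```

Emit:
drive_tool:
  steps: "0.2 0.1 -0.2 -1.7 -1.6 9.5 85; 0.3 0.3 -0.3 -3.3 -3.1 19 85; 0.5 0.5 -0.5 -5 -4.7 28.5 85; 0.7 0.6 -0.7 -6.7 -6.3 38.1 85; 0.8 0.8 -0.8 -8.3 -7.8 47.6 85; 1 0.9 -1 -10 -9.4 57.1 85; 1 0.9 -1 -10 -9.4 57.1 85"

```text
time_s: 7.5
ee_pos: [0.3877, -0.4034, 0.3004]
tool_rot: [0.75, 0.425, -0.275, -0.426]
contact_force: [-0.0, 0.2, -0.5]
opening: 0.995
```

```bash
cat > t4.py <<'E'
from sim import *
from mv import tool
from workcell import robot
from scipy.spatial.transform import Slerp
s=robot.state();print(np.round(s['joints'],3),np.round(s['ee_pos'],4))
g=np.array([.4167,-.3227,.159])
for L in (30,34,37):
  for yw in (-.15,):
    q=np.array(s['joints']);t0,R0=fk(q,p,sg);off=t0-s['ee_pos']
    R=tool(yw,np.radians(L),0);d=R.as_matrix()[:,1]
    a=(np.array(s['ee_pos']),Ro.from_quat(s['tool_rot']));a0=a
    for b in (-.07,.0187):
        pos=g+b*d;sl=Slerp([0,1],Ro.concatenate([a[1],R]));N=4
        for k in range(1,N+1):
            q,e1,e2=track(q,a[0]+(pos-a[0])*k/N+off,sl(k/N),6)
        print(L,b,np.round(q,2),round(e1,3),round(e2,3),np.round((pos-a0[0])/.03,2),np.round((R*a0[1].inv()).as_rotvec(degrees=True),1))
        a=(pos,R)
E
OPENBLAS_NUM_THREADS=1 python3 t4.py
```

```text
[ 0.989  0.44  -0.29   1.973  0.191  0.244  1.658] [ 0.3877 -0.4034  0.3004]
30 -0.07 [ 1.16  0.57 -0.56  2.2   0.63  0.01  1.54] 0.013 0.006 [-0.19  2.87 -2.69] [ 2.4 -1.9 20.6]
30 0.0187 [ 1.23  0.93 -0.95  2.21  2.1   0.5   0.1 ] 0.0 0.0 [ 1.28  2.64 -5.25] [ 2.4 -1.9 20.6]
34 -0.07 [ 1.4   0.65 -0.94  2.22  1.87  0.23  0.3 ] 0.039 0.029 [-0.32  2.89 -2.78] [ 1.1 -5.7 20.7]
34 0.0187 [ 1.3   1.01 -1.08  2.27  2.19  0.64  0.05] 0.0 0.0 [ 1.31  2.64 -5.23] [ 1.1 -5.7 20.7]
37 -0.07 [ 1.45  0.82 -1.13  2.37  2.23  0.49 -0.02] 0.0 0.0 [-0.42  2.9  -2.85] [ 0.2 -8.5 20.8]
37 0.0187 [ 1.31  1.04 -1.08  2.31  2.33  0.68 -0.05] 0.0 0.0 [ 1.34  2.63 -5.21] [ 0.2 -8.5 20.8]
```

Emit:
drive_tool:
  steps: "-0.1 0.8 -0.5 0.1 -2 5.2 85; -0.2 1.6 -1.2 0.2 -4 10.4 85; -0.3 2.4 -2 0.3 -6 15.6 85; -0.4 2.9 -2.8 0.4 -7.6 20.8 85; -0.4 2.9 -2.8 0.4 -7.6 20.8 85; -0.4 2.9 -2.8 0.4 -7.6 20.8 85"

```text
time_s: 8.25
ee_pos: [0.3801, -0.3335, 0.2426]
tool_rot: [0.661, 0.586, -0.301, -0.358]
contact_force: [-0.1, 0.2, 0.3]
opening: 0.995
```

Run:
```python
from mv import *
s=robot.state();print(np.round(s['joints'],3),s['contact_force'])
g=np.array([.4167,-.3227,.159])
R=tool(-.15,np.radians(36),0); d=R.as_matrix()[:,1]
print(delta(g+.0187*d,R),delta(g-.03*d,R))
P={n:robot.camera(n) for n in ['scene','top']}
crop(P['scene'],(120,60,320,240),4,'s3.png');crop(P['top'],(330,200,490,320),5,'t3.png')
```

```text
[ 1.335  0.59  -0.713  2.192  0.01   0.003  2.227] [-0.11646769  0.19500266  0.25041803]
(array([ 1.581,  0.305, -3.29 ]), array([-1.52, -1.64, -1.11])) (array([ 0.637,  0.448, -1.977]), array([-1.52, -1.64, -1.11]))
```

View pics/s3.png

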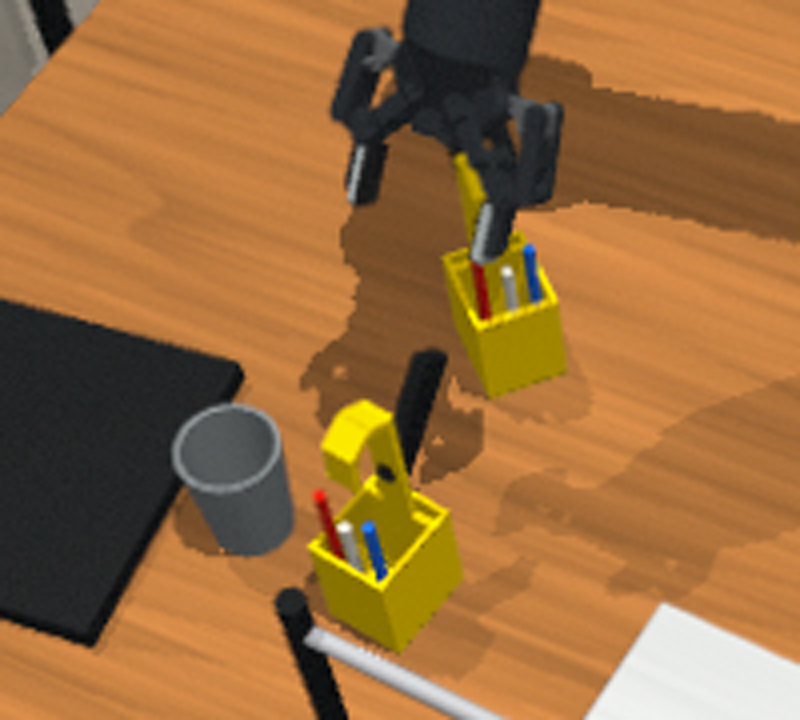

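View pics/t3.png

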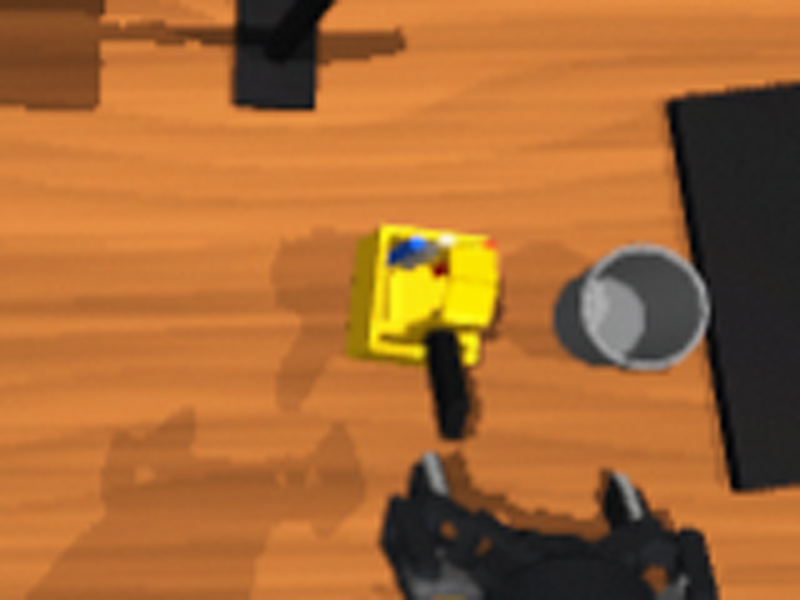

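```bash
cat > t5.py <<'E'
from sim import *
from mv import tool
from workcell import robot
import sys
s=robot.state();q=np.array(s['joints']);t0,R0=fk(q,p,sg);off=t0-s['ee_pos']
def seg(V,Z,q,verbose=True):
    a=np.array(q0:=q);  
    return
qs=q.copy();a=q.copy();ref=(s['ee_pos'],Ro.from_quat(s['tool_rot']))
VS=[([1.2,.45,-.5,1.6,.3,.9,1.9],.36),([1.2,.6,-.7,1.6,1.2,1.1,1.0],.36),([1.3,.8,-.9,1.8,2.0,1.0,.2],.34),([1.33,.85,-1.0,2.2,2.1,.6,.1],.24)]
PX=[(.38,-.40),(.38,-.40),(.37,-.36),(.375,-.317)]
prevp=np.array(s['ee_pos'])
for (V,z),xy in zip(VS,PX):
    V=np.array(V);tp=np.array([*xy,z])
    Ra=fk(a,p,sg)[1];Rb=fk(V,p,sg)[1]
    N=max(3,int(np.ceil(np.abs(V-a).max()/.15)))
    print('--',N); last=Ra
    for k in range(1,N+1):
        w=a+(V-a)*k/N;R=fk(w,p,sg)[1];pos=prevp+(tp-prevp)*k/N
        q,e1,e2=track(q,pos+off,R,4)
        print(*np.round((pos-ref[0])/.03,2),*np.round((R*ref[1].inv()).as_rotvec(degrees=True),1),' step',round(np.degrees((R*last.inv()).magnitude()),1));last=R
    print(np.round(q,2),round(e1,3),round(e2,3));a=V;prevp=tp;ref=(tp,R)
R=tool(-.15,np.radians(36),0);d=R.as_matrix()[:,1];g=np.array([.4167,-.3227,.159])
for b in (-.06,.0187): 
    q,e1,e2=track(q,g+b*d+off,R,15);print(np.round(q,2),round(e1,3),round(e2,3))
E
OPENBLAS_NUM_THREADS=1 python3 t5.py
```

```text
-- 6
-0.0 -0.37 0.65 0.1 3.2 0.0  step 3.2
-0.0 -0.74 1.3 -0.2 6.7 -0.5  step 3.6
-0.01 -1.11 1.95 -0.8 10.7 -1.8  step 4.2
-0.01 -1.48 2.6 -1.8 14.8 -3.9  step 4.7
-0.01 -1.85 3.25 -3.0 19.0 -6.9  step 5.3
-0.01 -2.22 3.9 -4.3 23.2 -10.8  step 5.9
[ 0.92  0.43 -0.28  1.58  0.21  0.9   1.86] 0.0 0.0
-- 6
0.0 0.0 0.0 -2.6 4.0 -3.3  step 5.8
0.0 0.0 0.0 -6.1 7.3 -6.7  step 5.9
0.0 0.0 0.0 -10.5 9.6 -10.1  step 6.0
0.0 0.0 0.0 -15.5 10.8 -13.6  step 6.2
0.0 0.0 0.0 -21.1 10.8 -17.0  step 6.5
0.0 0.0 0.0 -27.0 9.5 -20.3  step 6.9
[0.33 0.49 0.15 1.7  0.78 0.93 0.97] 0.0 0.0
-- 6
-0.06 0.22 -0.11 -4.0 -2.2 -0.2  step 4.5
-0.11 0.44 -0.22 -7.6 -5.1 0.2  step 4.7
-0.17 0.67 -0.33 -10.6 -8.8 1.1  step 4.9
-0.22 0.89 -0.44 -13.1 -13.3 2.3  step 5.2
-0.28 1.11 -0.56 -14.9 -18.4 3.9  step 5.6
-0.33 1.33 -0.67 -16.0 -24.1 5.7  step 6.0
[ 0.06  0.45  0.38  2.29  1.93  0.64 -0.54] 0.0 0.0
-- 3
0.06 0.48 -1.11 8.2 -0.0 10.7  step 13.5
0.11 0.96 -2.22 17.3 0.1 21.0  step 13.7
0.17 1.43 -3.33 27.1 0.5 30.8  step 13.9
[ 0.96  0.49 -0.35  2.36  3.05  0.29 -1.  ] 0.0 0.0
[ 1.22  0.65 -0.6   2.33  3.25  0.26 -1.01] 0.0 0.0
[ 1.06  0.81 -0.48  2.28  3.21  0.4  -0.98] 0.0 0.0
```

Emit:
drive_tool:
  steps: "0 -0.7 1.3 -0.2 6.7 -0.5 85; 0 -1.5 2.6 -1.8 14.8 -3.9 85; 0 -2.2 3.9 -4.3 23.2 -10.8 85; 0 -2.2 3.9 -4.3 23.2 -10.8 85"

```text
time_s: 8.85
ee_pos: [0.3813, -0.4, 0.3639]
tool_rot: [0.654, 0.425, -0.416, -0.468]
contact_force: [1.0, 0.9, -0.8]
opening: 0.992
```

Emit:
drive_tool:
  steps: "0 0 0 -4.3 5.6 -5 85; 0 0 0 -8.3 8.5 -8.4 85; 0 0 0 -13 10.2 -12 85; 0 0 0 -18 10.8 -15 85; 0 0 0 -23 10.5 -18 85; 0 0 0 -27 9.5 -20.3 85; 0 0 0 -27 9.5 -20.3 85"

```text
time_s: 9.72
ee_pos: [0.3811, -0.3983, 0.3607]
tool_rot: [0.771, 0.16, -0.468, -0.402]
contact_force: [0.4, 0.1, 0.9]
opening: 0.994
```

Emit:
drive_tool:
  steps: "-0.1 0.4 -0.2 -7.6 -5.1 0.2 85; -0.2 0.7 -0.3 -10.6 -8.8 1.1 85; -0.2 0.9 -0.4 -13.1 -13.3 2.3 85; -0.3 1.3 -0.7 -16 -24.1 5.7 85; -0.3 1.3 -0.7 -16 -24.1 5.7 85"

```text
time_s: 10.35
ee_pos: [0.3685, -0.3732, 0.3481]
tool_rot: [0.882, 0.18, -0.365, -0.239]
contact_force: [-0.1, -1.2, 0.8]
opening: 0.996
```

```bash
cat > t6.py <<'E'
from sim import *
from mv import tool
from workcell import robot
from scipy.spatial.transform import Slerp
s=robot.state();q=np.array(s['joints']);t0,R0=fk(q,p,sg);off=t0-s['ee_pos']
print(np.round(q,3),np.round(s['ee_pos'],3),s['contact_force'])
R=tool(-.15,np.radians(36),0);d=R.as_matrix()[:,1];g=np.array([.4167,-.3227,.159])
a=(np.array(s['ee_pos']),Ro.from_quat(s['tool_rot']))
for b in (-.07,.0187):
    pos=g+b*d;sl=Slerp([0,1],Ro.concatenate([a[1],R]));N=max(3,int(np.ceil(np.degrees((R*a[1].inv()).magnitude())/9)))
    for k in range(1,N+1):
        pp=a[0]+(pos-a[0])*k/N;q,e1,e2=track(q,pp+off,sl(k/N),5)
        print(*np.round((pp-a[0])/.03,2),*np.round((sl(k/N)*a[1].inv()).as_rotvec(degrees=True),1),np.round(q,2),round(e1,3))
    a=(pos,R)
E
OPENBLAS_NUM_THREADS=1 python3 t6.py
```

```text
[ 0.003  0.479  0.415  2.279  1.774  0.653 -0.4  ] [ 0.368 -0.373  0.348] [-0.10304645 -1.19338908  0.81692745]
0.04 0.27 -0.63 5.1 -1.1 5.7 [ 0.1   0.45  0.35  2.34  2.    0.57 -0.53] 0.0
0.07 0.54 -1.26 10.2 -2.1 11.4 [ 0.26  0.43  0.23  2.39  2.25  0.52 -0.68] 0.0
0.11 0.81 -1.89 15.3 -3.2 17.1 [ 0.45  0.43  0.07  2.43  2.51  0.5  -0.82] 0.0
0.14 1.08 -2.52 20.4 -4.2 22.8 [ 0.66  0.45 -0.1   2.45  2.75  0.47 -0.93] 0.001
0.18 1.35 -3.15 25.5 -5.3 28.5 [ 0.87  0.49 -0.27  2.45  2.96  0.44 -1.  ] 0.003
0.22 1.62 -3.79 30.6 -6.4 34.2 [ 1.05  0.56 -0.43  2.45  3.13  0.42 -1.03] 0.001
0.25 1.89 -4.42 35.8 -7.4 39.9 [ 1.2   0.64 -0.56  2.42  3.28  0.37 -1.04] 0.0
0.57 -0.09 -0.8 0.0 0.0 0.0 [ 1.13  0.71 -0.51  2.41  3.26  0.43 -1.02] 0.0
1.15 -0.17 -1.59 0.0 0.0 0.0 [ 1.07  0.78 -0.47  2.39  3.24  0.49 -1.01] 0.0
1.72 -0.26 -2.39 0.0 0.0 0.0 [ 1.03  0.84 -0.44  2.36  3.22  0.53 -0.99] 0.0
```

Emit:
drive_tool:
  steps: "0.2 0.2 -0.3 5.1 -1.1 5.7 85; 0.4 0.5 -0.6 10.2 -2.1 11.4 85; 0.5 0.8 -1 15.3 -3.2 17.1 85; 0.6 1.1 -1.5 20.4 -4.2 22.8 85; 0.6 1.3 -2.2 25.5 -5.3 28.5 85; 0.4 1.6 -3.4 30.6 -6.4 34.2 85; 0.25 1.9 -4.4 35.8 -7.4 39.9 85; 0.25 1.9 -4.4 35.8 -7.4 39.9 85"

```text
time_s: 11.35
ee_pos: [0.3774, -0.319, 0.2177]
tool_rot: [0.688, 0.559, -0.309, -0.344]
contact_force: [0.9, -1.2, 0.0]
opening: 0.998
```

Run:
```python
from mv import *
s=robot.state();print(np.round(s['joints'],3),s['contact_force'])
g=np.array([.4167,-.3227,.159])
R=tool(-.15,np.radians(36),0); d=R.as_matrix()[:,1]
print(delta(g+.0187*d,R),delta(g-.03*d,R))
P={n:robot.camera(n) for n in ['scene','top']}
crop(P['scene'],(120,60,320,240),4,'s4.png');crop(P['top'],(330,200,490,320),5,'t4.png')
```

```text
[ 1.199  0.606 -0.606  2.342  3.005  0.267 -0.828] [ 0.94370506 -1.24842645  0.02739398]
(array([ 1.671, -0.178, -2.461]), array([ 2.1 , -1.45,  2.07])) (array([ 0.728, -0.036, -1.148]), array([ 2.1 , -1.45,  2.07]))
```

View pics/s4.png

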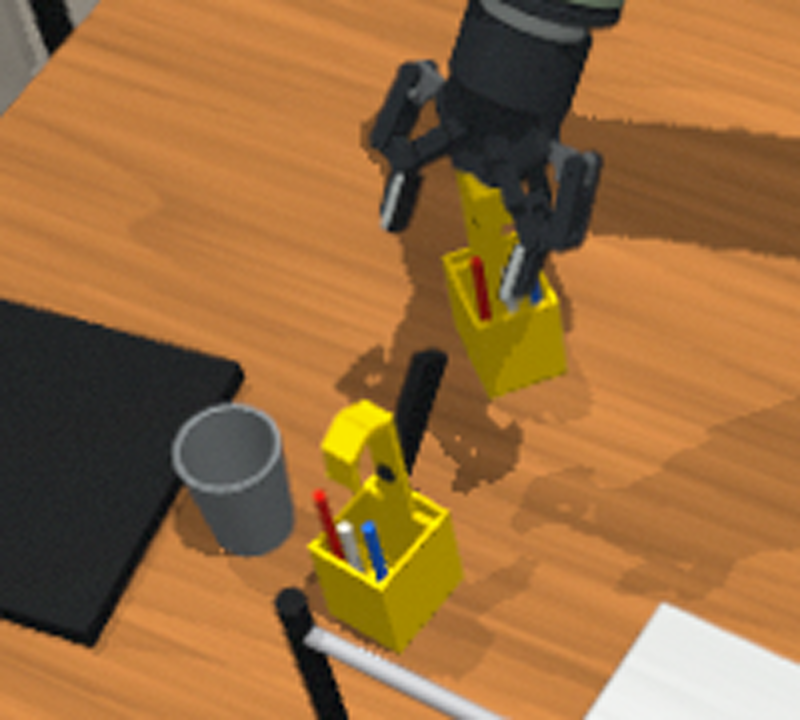

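View pics/t4.png

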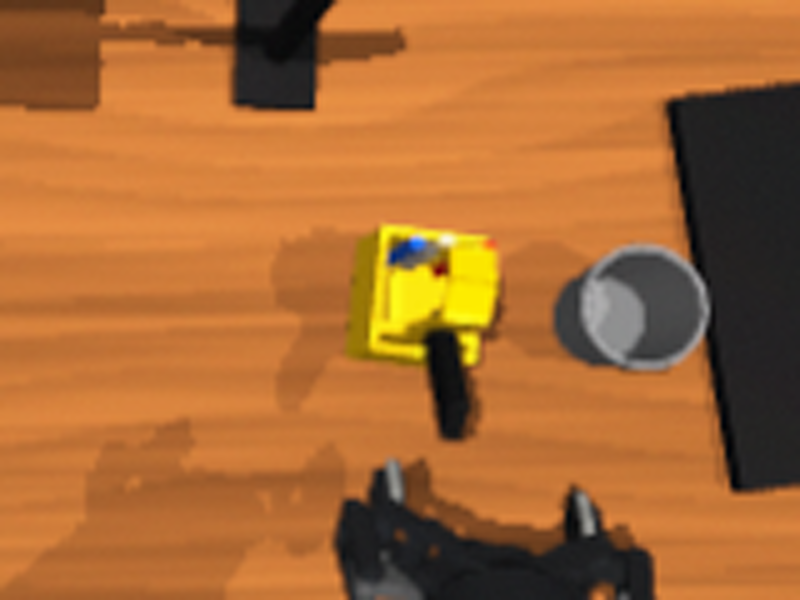

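Emit:
drive_tool:
  steps: "0.4 0 -0.6 1 -0.7 1 85; 0.73 -0.04 -1.15 2.1 -1.45 2.1 85; 1.1 -0.1 -1.7 2.1 -1.45 2.1 85; 1.45 -0.15 -2.15 2.1 -1.45 2.1 85; 1.67 -0.18 -2.46 2.1 -1.45 2.1 85; 1.67 -0.18 -2.46 2.1 -1.45 2.1 85; 1.67 -0.18 -2.46 2.1 -1.45 2.1 85"

```text
time_s: 12.32
ee_pos: [0.4271, -0.3233, 0.1442]
tool_rot: [0.675, 0.581, -0.298, -0.344]
contact_force: [0.1, 0.2, 0.5]
opening: 0.996
```

Run:
```python
from mv import *
s=robot.state();print(np.round(s['joints'],3),s['contact_force'])
g=np.array([.4167,-.3227,.159])
R=tool(-.15,np.radians(36),0); d=R.as_matrix()[:,1]
print(delta(g+.0187*d,R))
P={n:robot.camera(n) for n in ['scene','top']}
crop(P['scene'],(140,80,300,230),5,'s5.png');crop(P['top'],(330,200,490,320),5,'t5.png')
```

```text
[ 1.112  0.823 -0.576  2.286  3.024  0.407 -0.792] [0.14366787 0.23827183 0.50075716]
(array([ 0.015, -0.035, -0.012]), array([ 0.1 , -0.19, -0.07]))
```

View pics/s5.png

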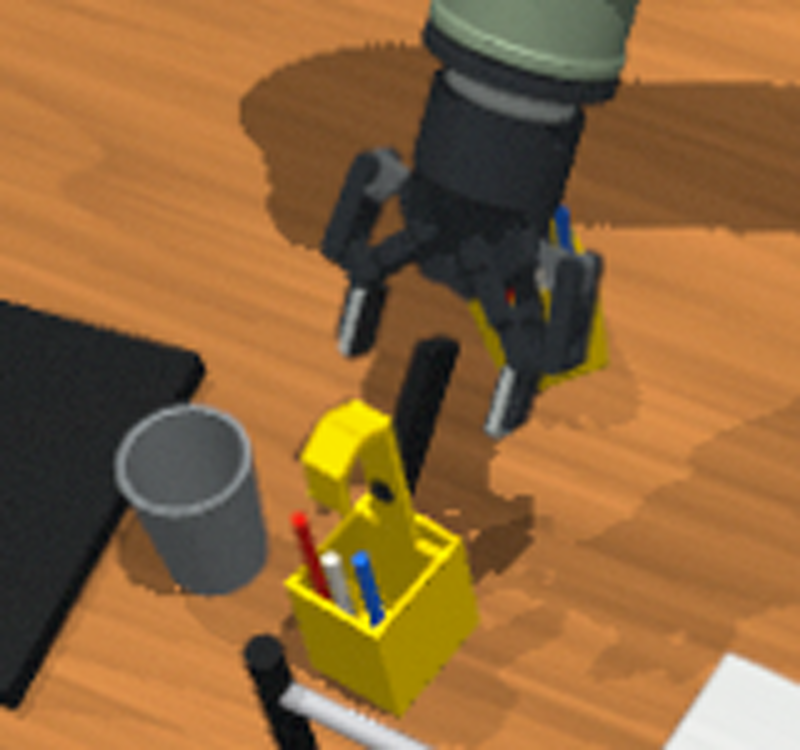

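View pics/t5.png

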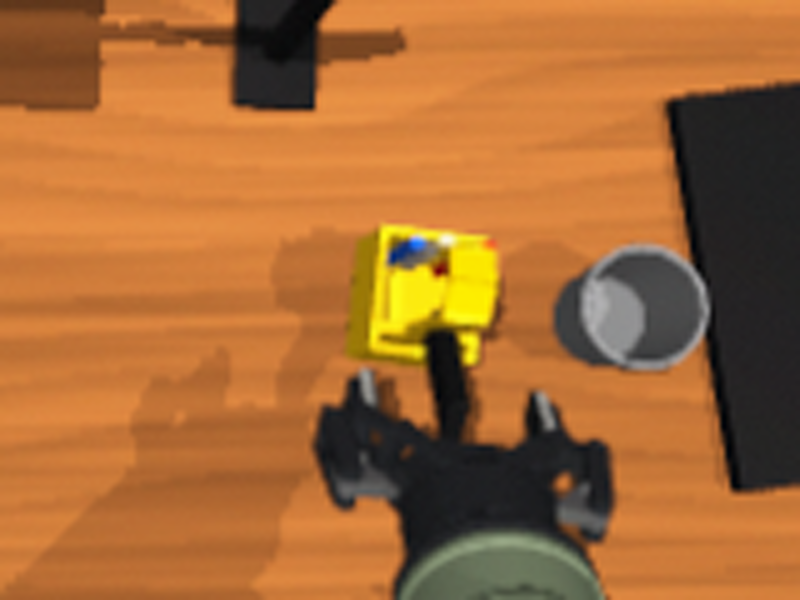

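Emit:
drive_tool:
  steps: "0 0 0 0 0 0 40; 0 0 0 0 0 0 14; 0 0 0 0 0 0 5; 0 0 0 0 0 0 5; 0 0 0 0 0 0 5; 0 0 0 0 0 0 5"
  newtons: 60

```text
time_s: 13.18
ee_pos: [0.4272, -0.3233, 0.1439]
tool_rot: [0.675, 0.581, -0.298, -0.345]
contact_force: [-2.8, -1.3, 5.5]
opening: 0.132
```

Run:
```python
from mv import *
s=robot.state();print(np.round(s['joints'],3),s['contact_force'],s['wrist_torque'],s['opening'])
P={n:robot.camera(n) for n in ['scene','top']}
crop(P['scene'],(140,80,300,230),5,'s6.png');crop(P['top'],(330,200,490,320),5,'t6.png')
```

```text
[ 1.112  0.824 -0.576  2.286  3.025  0.407 -0.792] [-2.84870555 -1.29299566  5.54303857] [-0.09183443  0.58610096 -0.14502318] 0.13227585517566834
```

View pics/s6.png

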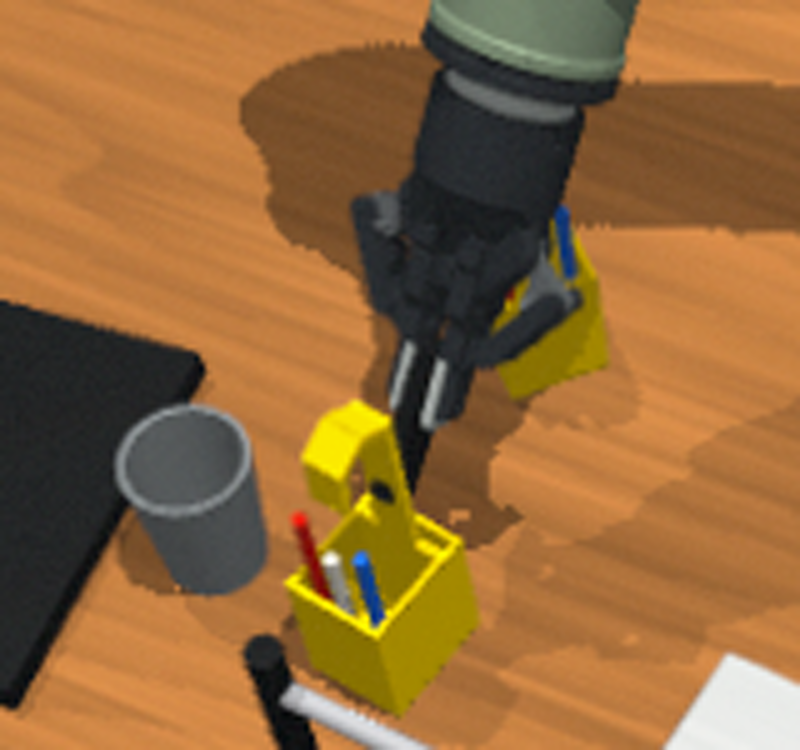

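View pics/t6.png

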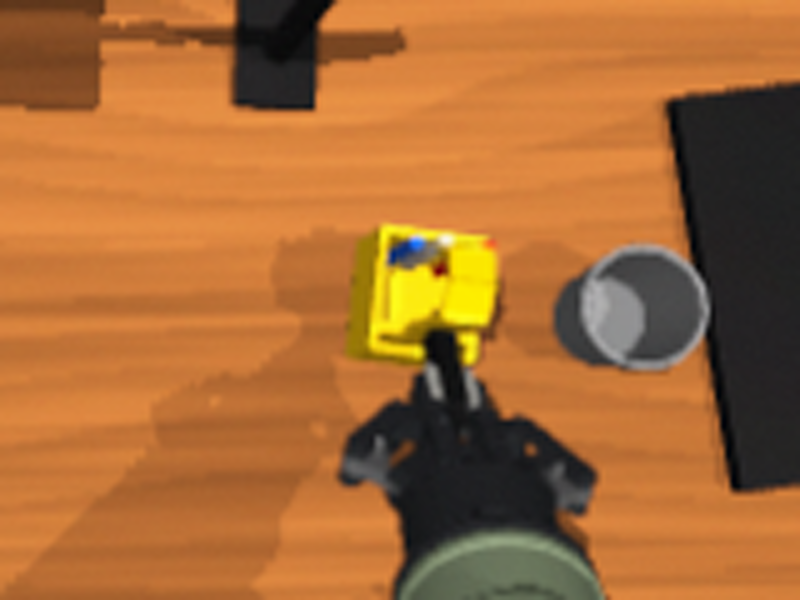

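```bash
cat > t7.py <<'E'
from sim import *
from mv import tool
from h import *
import pickle
P,M=pickle.load(open('s0.pkl','rb'))
# pen tip triangulation
for a,b in (((200,183.6),(428.4,248.6)),):
    f=lambda X:np.r_[proj(P['scene'],X)[0]-a,proj(P['top'],X)[0]-b]
    v=least_squares(f,[.48,-.33,.1]);print('red tip',np.round(v.x,4),np.round(f(v.x),1))
# hook top outline: scene crop: leftmost-top etc
s=robot.state()
T0=np.array(s['ee_pos']);R0=Ro.from_quat(s['tool_rot'])
hook=np.array([.473,-.3313,.178]); h_l=R0.inv().apply(hook-T0)
np.savez('grasp.npz',h=h_l,c=(R0.inv()*Ro.from_euler('z',-.152)).as_quat())
C=Ro.from_euler('z',-.152)
Cn=Ro.from_euler('z',-.073);Rn=Cn*C.inv()*R0
q=np.array(s['joints']);t0,_=fk(q,p,sg);off=t0-T0
for name,hk in (('a',[.473,-.3313,.29]),('b',[.55,-.165,.29]),('c',[.643,-.163,.29]),('d',[.643,-.163,.24]),('e',[.6545,0,.24]),('f',[.6637,.1232,.24])):
    R=R0 if name=='a' else Rn
    pos=np.array(hk)-R.apply(h_l)
    for k in range(3): q,e1,e2=track(q,pos+off,R,8)
    print(name,np.round((pos-T0)/.03,2),np.round((R*R0.inv()).as_rotvec(degrees=True),1),np.round(q,2),round(e1,3),round(e2,3))
E
OPENBLAS_NUM_THREADS=1 python3 t7.py
```

```text
red tip [ 0.5013 -0.3541  0.1346] [-1.  -0.2 -1.   0.5]
a [-0.    0.    3.73] [0. 0. 0.] [ 1.18  0.56 -0.64  2.15  2.97  0.02 -0.84] 0.0 0.0
b [2.55 5.42 3.73] [ 0.  -0.   4.5] [ 0.6   0.5  -0.41  2.2   2.77  0.16 -0.95] 0.0 0.0
c [5.65 5.49 3.73] [ 0.  -0.   4.5] [ 0.5   0.6  -0.39  1.93  1.4   0.12  0.39] 0.0 0.0
d [5.65 5.49 2.07] [ 0.  -0.   4.5] [ 0.62  0.74 -0.62  1.99  2.02  0.32 -0.17] 0.0 0.0
e [ 6.03 10.92  2.07] [ 0.  -0.   4.5] [ 0.29  0.75 -0.69  2.    1.88  0.58 -0.34] 0.0 0.0
f [ 6.34 15.03  2.07] [ 0.  -0.   4.5] [ 0.02  0.79 -0.69  1.88  1.69  0.71 -0.33] 0.0 0.0
```

Emit:
drive_tool:
  steps: "0 0 0.4 0 0 0 5; 0.1 0.1 1.2 0 0 0 5; 0.5 1.2 2.3 0 0 1 5; 1 2.6 3 0 0 2 5; 1.6 4.1 3.25 0 0 3.5 5; 2.2 5.2 3.25 0 0 4.5 5; 2.3 5.42 3.25 0 0 4.5 5; 2.3 5.42 3.25 0 0 4.5 5"

```text
time_s: 14.28
ee_pos: [0.4961, -0.1604, 0.2415]
tool_rot: [0.651, 0.607, -0.311, -0.333]
contact_force: [-0.2, -1.6, -2.3]
opening: 0.131
```

Run:
```python
from mv import *
import pickle
s=robot.state();print(np.round(s['joints'],3),s['contact_force'],s['wrist_torque'],s['opening'])
P={n:robot.camera(n) for n in ['scene','top']}
pickle.dump(P,open('s7.pkl','wb'))
G=np.load('grasp.npz');R=Ro.from_quat(s['tool_rot']);hk=s['ee_pos']+R.apply(G['h']);C=R*Ro.from_quat(G['c']);print('hook',hk,C.as_euler('zyx',degrees=True))
for n in P:
  f=P[n]['frame'].copy()
  for loc in ([0,0,0],[.015,.012,-.027],[.015,-.012,-.027],[-.015,0,.0]):
    u=proj(P[n],hk+C.apply(loc))[0]; print(n,loc,np.round(u,1))
  for y in (-.25,-.06):
    w=np.array([.6545+.0729*y,-.003+y,.24]);print('rail',np.round(proj(P[n],w)[0],1))
crop(P['scene'],(190,130,350,280),5,'s7.png');crop(P['top'],(300,150,440,260),5,'t7.png')
```

```text
[ 0.648  0.537 -0.489  2.298  2.734  0.284 -0.915] [-0.24257457 -1.55058673 -2.27276767] [0.06836425 1.1522569  0.0348155 ] 0.13093442864950922
hook [ 0.54235921 -0.16475509  0.27560342] [-4.16709039  0.01931825  0.02053609]
scene [0, 0, 0] [253.2 190.1]
scene [0.015, 0.012, -0.027] [255.4 204.3]
scene [0.015, -0.012, -0.027] [246.1 199.9]
scene [-0.015, 0, 0.0] [256.8 185. ]
rail [198.7 218.3]
rail [274.2 256. ]
top [0, 0, 0] [363.5 227.7]
top [0.015, 0.012, -0.027] [357.9 223.4]
top [0.015, -0.012, -0.027] [367.4 223.8]
top [-0.015, 0, 0.0] [363.3 233.7]
rail [395.1 193.2]
rail [321.2 189.6]
```

View pics/s7.png

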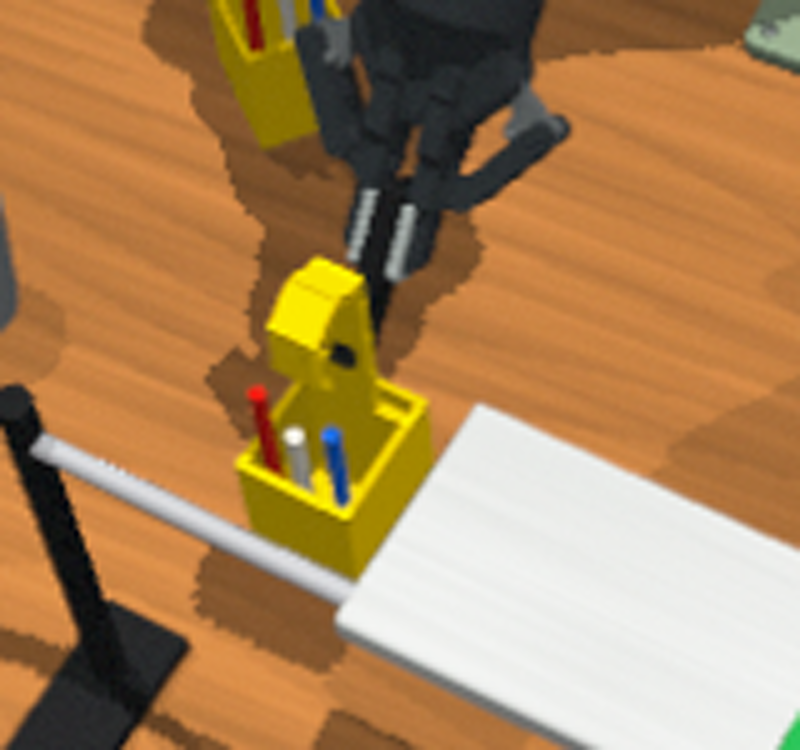

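View pics/t7.png

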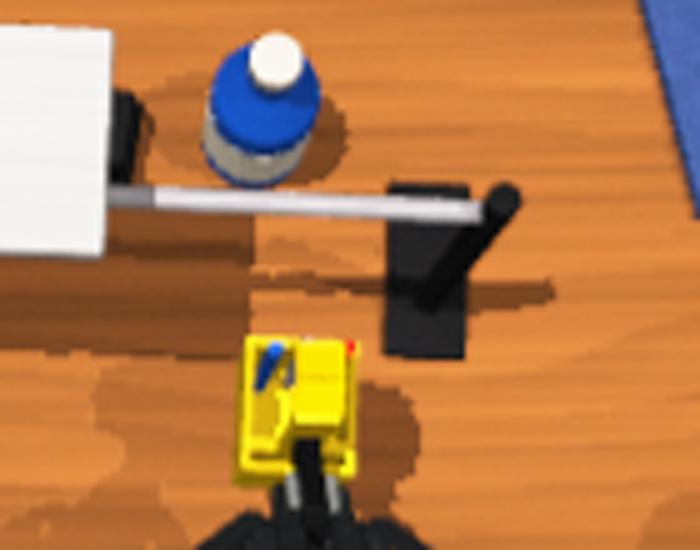

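Emit:
drive_tool:
  steps: "0.8 0 0 0 0 0 5; 1.6 0 0 0 0 0 5; 2.2 0.03 0 0 0 0 5; 2.6 0.06 0 0 0 0 5; 3 0.06 0 0 0 0 5; 3.3 0.06 0 0 0 0 5; 3.3 0.06 0 0 0 0 5"

```text
time_s: 15.25
ee_pos: [0.5955, -0.1588, 0.2412]
tool_rot: [0.651, 0.607, -0.311, -0.333]
contact_force: [-0.5, -0.5, -2.9]
opening: 0.128
```

```bash
cat > look.py <<'E'
from mv import *
import sys
tagn=sys.argv[1]
s=robot.state();print(np.round(s['joints'],3),np.round(s['ee_pos'],4),s['contact_force'],s['wrist_torque'],s['opening'])
P={n:robot.camera(n) for n in ['scene','top']}
G=np.load('grasp.npz');R=Ro.from_quat(s['tool_rot']);hk=s['ee_pos']+R.apply(G['h']);C=R*Ro.from_quat(G['c']);print('hook',hk,C.as_euler('zyx',degrees=True))
for n in P:
  c=proj(P[n],hk)[0].astype(int); b=(c[0]-60,c[1]-50,c[0]+60,c[1]+50);print(n,b)
  f=P[n]['frame'].copy(); q=dict(P[n]); 
  im=cv2.resize(f[b[1]:b[3],b[0]:b[2],::-1],None,fx=6,fy=6,interpolation=cv2.INTER_CUBIC)
  for loc in ([.015,.012,-.027],[.015,-.012,-.027],[0,.012,.015],[0,-.012,.015]):
    u=(proj(P[n],hk+C.apply(loc))[0]-[b[0]-.5,b[1]-.5])*6; cv2.circle(im,tuple(int(v) for v in u),3,(255,0,255),1)
  w=[(proj(P[n],np.array([.6545+.0729*y,-.003+y,.24]))[0]-[b[0]-.5,b[1]-.5])*6 for y in (-.25,-.06)]
  cv2.line(im,tuple(int(v) for v in w[0]),tuple(int(v) for v in w[1]),(255,0,0),1)
  cv2.imwrite(f'pics/{n}_{tagn}.png',im)
E
python3 look.py 8
```

```text
[ 0.425  0.606 -0.266  2.014  2.636  0.093 -0.869] [ 0.5955 -0.1588  0.2412] [-0.54159051 -0.46670124 -2.90076883] [ 9.57150761e-02  1.05287743e+00 -8.36960485e-04] 0.12779828082628653
hook [ 0.64176819 -0.16314321  0.27534805] [-4.19217868  0.00527534  0.0112398 ]
scene (np.int64(171), np.int64(176), np.int64(291), np.int64(276))
top (np.int64(301), np.int64(138), np.int64(421), np.int64(238))
```

View pics/scene_8.png

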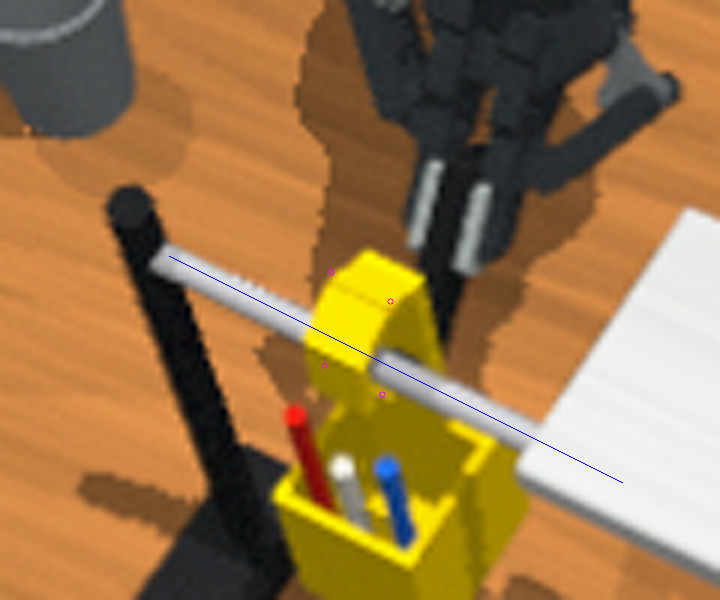

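View pics/top_8.png

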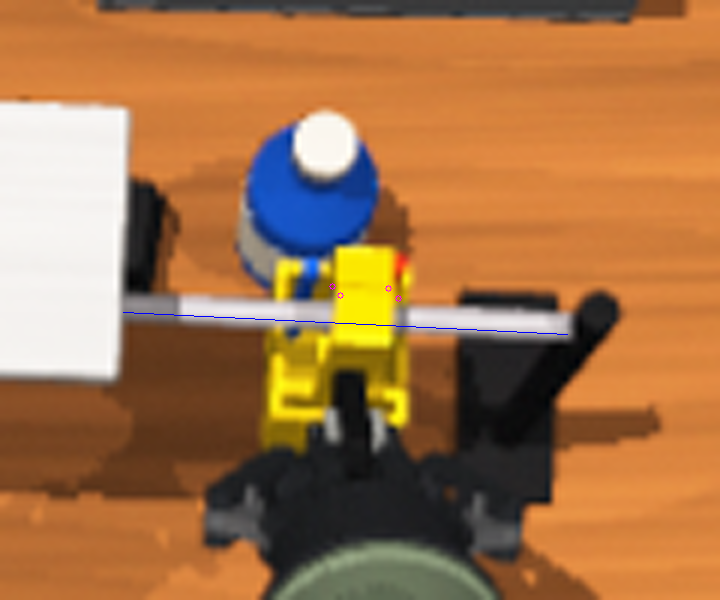

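```bash
cat > w.py <<'E'
from mv import *
s=robot.state();P={n:robot.camera(n) for n in ['scene','top']}
import pickle;pickle.dump((P,s),open('s8.pkl','wb'))
G=np.load('grasp.npz');R=Ro.from_quat(s['tool_rot']);hk=s['ee_pos']+R.apply(G['h']);C=R*Ro.from_quat(G['c'])
F=12;ims=[]
for n in P:
  c=proj(P[n],hk)[0].astype(int);c=c+([3,4] if n=='scene' else [0,0]); b=(c[0]-32,c[1]-24,c[0]+32,c[1]+24)
  im=cv2.resize(P[n]['frame'][b[1]:b[3],b[0]:b[2],::-1],None,fx=F,fy=F,interpolation=cv2.INTER_CUBIC)
  px=lambda X:tuple(int(v) for v in (proj(P[n],X)[0]-[b[0]-.5,b[1]-.5])*F)
  for y in (-.012,.012):
    pts=[px(hk+C.apply([x,y,z])) for x,z in ((.015,-.027),(.015,0),(.006,.015),(-.006,.015),(-.015,0),(-.015,-.098))]
    for i in range(5): cv2.line(im,pts[i],pts[i+1],(255,0,255),1)
  for dz in (-.006,.006): # rail top/bottom
    pass
  for dx in (-.006,.006):
    w=[px(np.array([.6545+.0729*y+dx,-.003+y,.24])) for y in (-.25,-.06)];cv2.line(im,*w,(255,0,0),1)
  cv2.imwrite(f'pics/w_{n}.png',im)
E
python3 w.py
```

```text
(no output)
```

View pics/w_scene.png

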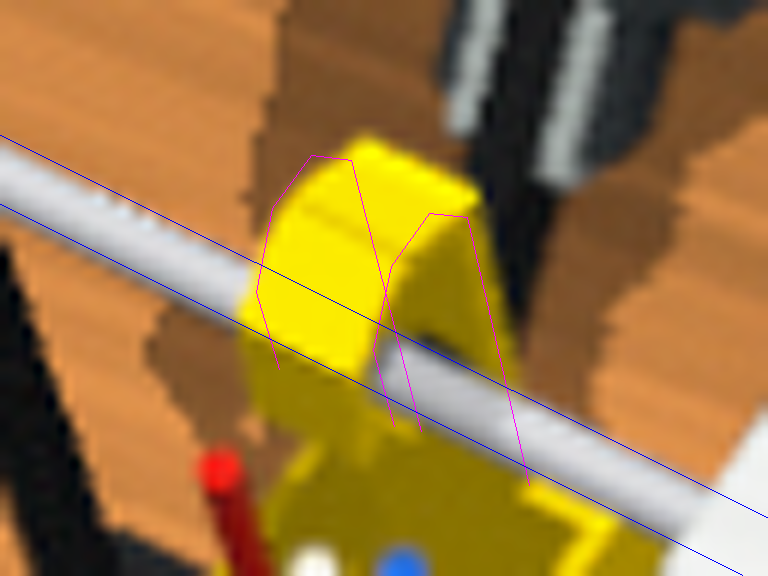

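View pics/w_top.png

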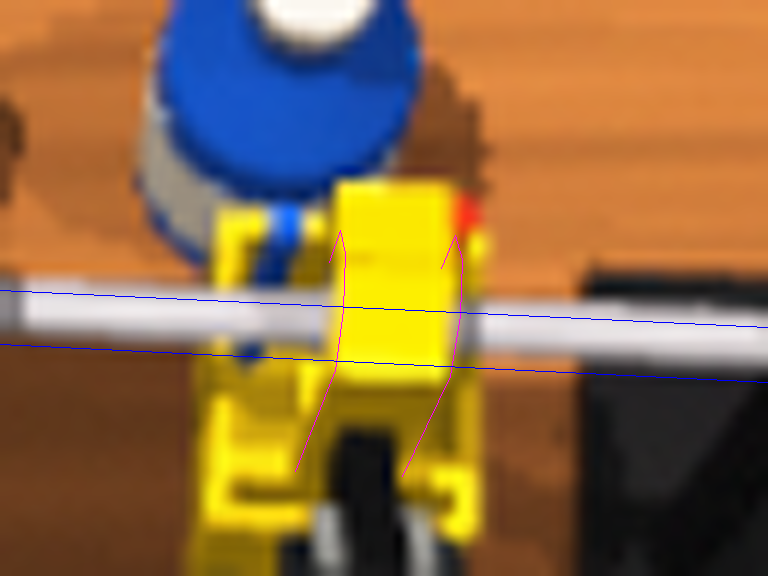

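Emit:
drive_tool:
  steps: "0.03 0 -0.3 0 0 0 5; 0.03 0 -0.6 0 0 0 5; 0.03 0 -0.85 0 0 0 5; 0.03 0 -1.05 0 0 0 5; 0.03 0 -1.12 0 0 0 5; 0.03 0 -1.12 0 0 0 5"

```text
time_s: 16.2
ee_pos: [0.5962, -0.1588, 0.2077]
tool_rot: [0.651, 0.607, -0.311, -0.333]
contact_force: [-0.7, 0.7, -2.5]
opening: 0.135
```

```bash
sed -i 's/.6545+/.6550+/' look.py; python3 look.py 9
```

```text
[ 0.459  0.676 -0.332  2.051  2.659  0.204 -0.874] [ 0.5962 -0.1588  0.2077] [-0.71647514  0.71747694 -2.47963062] [1.68790891e-01 1.09362662e+00 6.58121451e-04] 0.13450877573326847
hook [ 0.64245229 -0.16316892  0.24178613] [-4.19789202  0.00683887  0.0166531 ]
scene (np.int64(173), np.int64(185), np.int64(293), np.int64(285))
top (np.int64(300), np.int64(141), np.int64(420), np.int64(241))
```

View pics/scene_9.png

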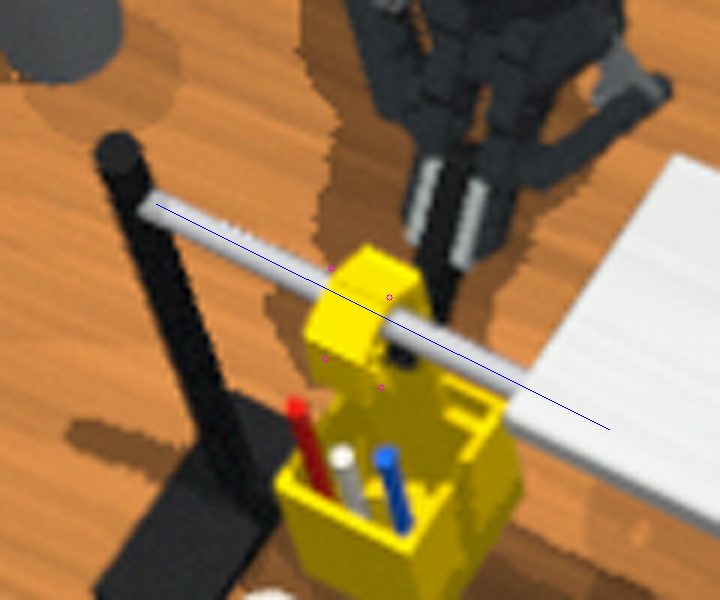

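View pics/top_9.png

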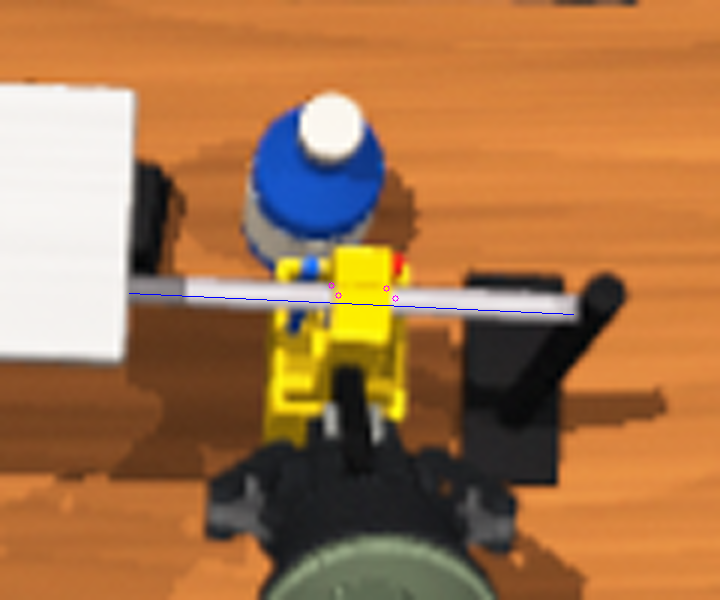

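Emit:
drive_tool:
  steps: "0.05 0.7 0 0 0 0 5; 0.12 1.6 0 0 0 0 5; 0.18 2.5 0 0 0 0 5; 0.25 3.4 0 0 0 0 5; 0.31 4.2 0 0 0 0 5; 0.35 4.77 0 0 0 0 5; 0.35 4.77 0 0 0 0 5"

```text
time_s: 17.18
ee_pos: [0.6068, -0.0142, 0.208]
tool_rot: [0.651, 0.608, -0.311, -0.332]
contact_force: [-0.7, -0.7, -3.2]
opening: 0.129
```

```bash
python3 look.py 10
```

```text
[ 0.045  0.653 -0.196  2.101  2.416  0.306 -0.943] [ 0.6068 -0.0142  0.208 ] [-0.65840516 -0.71036151 -3.21267533] [-0.01153283  1.13260251  0.03385239] 0.1289075601049816
hook [ 0.65307833 -0.01846478  0.24212892] [-4.06207038 -0.02124201  0.02916824]
scene (np.int64(232), np.int64(214), np.int64(352), np.int64(314))
top (np.int64(243), np.int64(138), np.int64(363), np.int64(238))
```

View pics/scene_10.png

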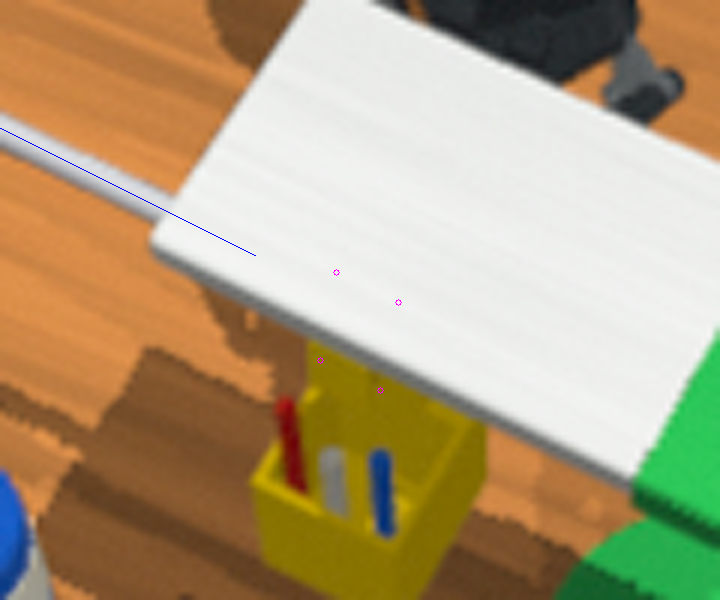

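Emit:
drive_tool:
  steps: "0.05 0.7 0 0 0 0 5; 0.12 1.6 0 0 0 0 5; 0.18 2.5 0 0 0 0 5; 0.25 3.4 0 0 0 0 5; 0.31 4.2 0 0 0 0 5; 0.35 4.72 0 0 0 0 5; 0.35 4.72 0 0 0 0 5"

```text
time_s: 18.15
ee_pos: [0.6172, 0.1263, 0.2077]
tool_rot: [0.651, 0.607, -0.311, -0.332]
contact_force: [0.2, 0.1, -3.3]
opening: 0.132
```

```bash
python3 look.py 11
python3 - <<'E'
from h import *
P={n:robot.camera(n) for n in ['scene','top']}
crop(P['scene'],(270,200,470,380),4,'s11.png');crop(P['top'],(170,130,330,260),5,'t11.png')
E
```

```text
[-0.419  0.684  0.073  2.     2.066  0.239 -0.889] [0.6172 0.1263 0.2077] [ 0.16193777  0.12611143 -3.30082296] [ 0.052344    1.09687538 -0.01075426] 0.13230319631918958
hook [0.66348707 0.12193143 0.24177839] [-4.14259494  0.00500087  0.00936844]
scene (np.int64(294), np.int64(245), np.int64(414), np.int64(345))
top (np.int64(189), np.int64(135), np.int64(309), np.int64(235))
```

View pics/s11.png

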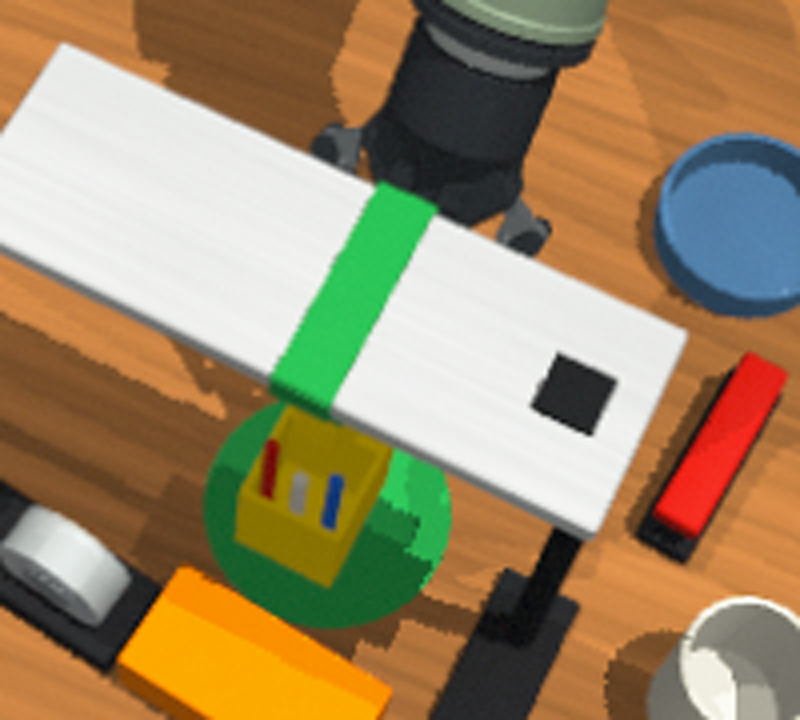

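View pics/t11.png

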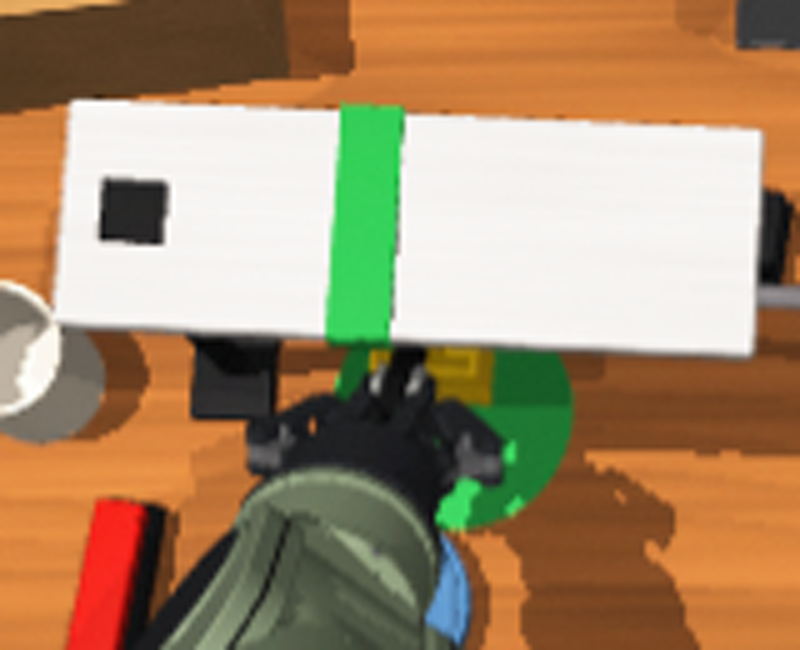

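Emit:
drive_tool:
  steps: "0 0.04 -0.04 0 0 0 5; 0 0.04 -0.07 0 0 0 5; 0 0.04 -0.07 0 0 0 5"

```text
time_s: 18.73
ee_pos: [0.6177, 0.1255, 0.2065]
tool_rot: [0.653, 0.606, -0.31, -0.332]
contact_force: [-7.8, -4.6, 9.7]
opening: 0.128
```

Emit:
drive_tool:
  steps: "-0.06 0.02 0.03 0 0 0 5; -0.06 0.02 0.03 0 0 0 5; -0.06 0.02 0.03 0 0 0 5"

```text
time_s: 19.1
ee_pos: [0.6153, 0.1277, 0.2063]
tool_rot: [0.651, 0.607, -0.311, -0.333]
contact_force: [-0.0, -0.7, -3.4]
opening: 0.131
```

Emit:
drive_tool:
  steps: "0 0 -0.02 0 0 0 5; 0 0 -0.02 0 0 0 16; 0 0 -0.02 0 0 0 24; 0 0 -0.02 0 0 0 40; 0 0 -0.02 0 0 0 40"

```text
time_s: 19.73
ee_pos: [0.6154, 0.1277, 0.206]
tool_rot: [0.651, 0.607, -0.311, -0.333]
contact_force: [0.5, 0.7, -0.4]
opening: 0.47
```

```bash
python3 look.py 12
python3 - <<'E'
from h import *
P={n:robot.camera(n) for n in ['scene','top']}
crop(P['scene'],(270,200,470,380),4,'s12.png');crop(P['top'],(170,130,330,260),5,'t12.png')
E
```

```text
[-0.418  0.685  0.063  2.006  2.07   0.251 -0.898] [0.6154 0.1277 0.206 ] [ 0.46981239  0.69769203 -0.4228199 ] [ 0.08625696  0.66037621 -0.02258673] 0.4697908958723707
hook [0.66167721 0.12333119 0.24010942] [-4.19759036 -0.00486866  0.01223013]
scene (np.int64(295), np.int64(244), np.int64(415), np.int64(344))
top (np.int64(189), np.int64(136), np.int64(309), np.int64(236))
```

View pics/s12.png

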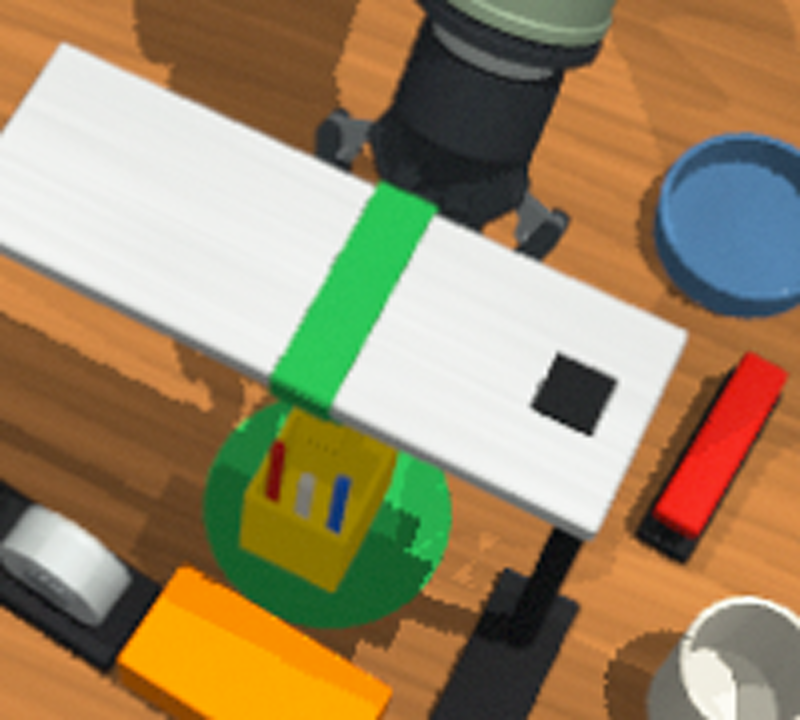

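View pics/t12.png

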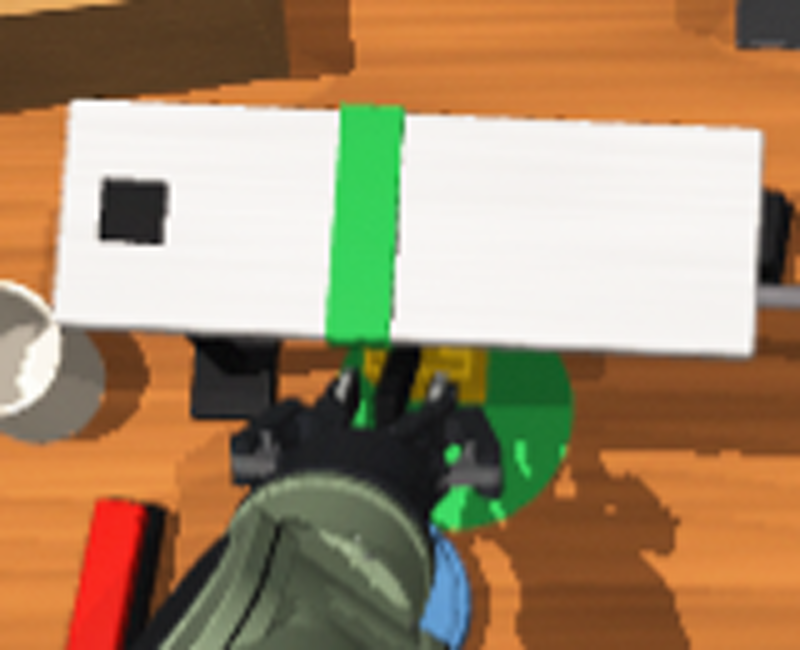

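Emit:
drive_tool:
  steps: "-0.3 0.02 0.41 0 0 0 40; -0.8 0.06 1.1 0 0 0 40; -1.4 0.1 1.93 0 0 0 40; -1.95 0.14 2.7 0 0 0 60; -2.6 0.2 3 0 0 0 60; -2.6 0.2 3 0 0 0 60"

```text
time_s: 20.68
ee_pos: [0.5353, 0.1332, 0.2926]
tool_rot: [0.651, 0.609, -0.309, -0.331]
contact_force: [0.3, 0.6, 0.2]
opening: 0.703
```

```bash
cat > t8.py <<'E'
from sim import *
from mv import tool
from h import *
import pickle
from scipy.spatial.transform import Slerp
P={n:robot.camera(n) for n in ['scene','top']}
crop(P['scene'],(270,200,470,380),4,'s13.png');crop(P['top'],(170,130,330,290),4.8,'t13.png')
for n in P:
    g=P[n]['frame'].astype(int)
    m=((g[...,1]>1.6*g[...,0])&(g[...,1]>1.3*g[...,2])&(g[...,1]>60)).astype(np.uint8)
    nn,lab,st,ce=cv2.connectedComponentsWithStats(m)
    for i in range(1,nn):
        if st[i,4]>60: print(n,'green',st[i].tolist(),np.round(ce[i],1))
    b=((g[...,2]>1.4*g[...,0])&(g[...,2]>70)).astype(np.uint8)
    nn,lab,st,ce=cv2.connectedComponentsWithStats(b)
    for i in range(1,nn):
        if st[i,4]>300: 
            v,u=np.nonzero(lab==i);w=back(P[n],np.c_[u,v],.035);print(n,'blue',st[i].tolist(),np.round([w[:,0].min(),w[:,0].max(),w[:,1].min(),w[:,1].max()],4))
pickle.dump(P,open('s13.pkl','wb'))
s=robot.state();print(np.round(s['joints'],3),np.round(s['ee_pos'],4),s['contact_force'])
for yw in (-.07,-.2,):
  for L in (36,):
    q=np.array(s['joints']);t0,R0=fk(q,p,sg);T0=np.array(s['ee_pos']);off=t0-T0
    R=tool(yw,np.radians(L),0);Rs=Ro.from_quat(s['tool_rot']);sl=Slerp([0,1],Ro.concatenate([Rs,R]))
    a=T0
    for pos,f0,f1 in (([.45,.2,.16],0,1),([.455,.207,.006],1,1),([.60,.128,.006],1,1)):
        pos=np.array(pos)
        for k in range(1,6): q,e1,e2=track(q,a+(pos-a)*k/5+off,sl(f0+(f1-f0)*k/5),5)
        print(yw,L,np.round(q,2),round(e1,3),round(e2,3),np.round((pos-T0)/.03,2),np.round((R*Rs.inv()).as_rotvec(degrees=True),1));a=pos
E
OPENBLAS_NUM_THREADS=1 python3 t8.py
```

```text
scene green [321, 246, 62, 111, 2374] [354.2 310. ]
scene blue [434, 234, 47, 45, 1673] [0.3046 0.4363 0.2387 0.3554]
scene blue [51, 239, 95, 69, 4206] [ 0.6954  0.8772 -0.6212 -0.3894]
scene blue [338, 246, 41, 55, 846] [0.4414 0.5927 0.0641 0.1107]
scene blue [208, 289, 29, 29, 555] [ 0.6901  0.7622 -0.215  -0.1427]
top green [235, 151, 49, 85, 1718] [254.7 202.3]
top blue [428, 134, 78, 60, 3197] [ 0.682   0.8632 -0.6243 -0.3973]
top blue [236, 152, 14, 46, 550] [0.683  0.8251 0.1523 0.1923]
top blue [342, 159, 22, 22, 309] [ 0.7286  0.7952 -0.1967 -0.132 ]
top blue [228, 210, 49, 34, 747] [0.5424 0.6434 0.0716 0.216 ]
[-8.220e-01  5.000e-01  5.700e-01  2.131e+00  1.773e+00  1.000e-03
 -6.590e-01] [0.5362 0.1327 0.2921] [ 0.67765252 -0.32053413 -0.0673864 ]
-0.07 36 [-0.65  0.76 -0.19  2.41  2.2   0.74 -1.47] 0.0 0.0 [-2.87  2.24 -4.4 ] [-0.   0.1 -0.1]
-0.07 36 [-0.63  1.2  -0.24  2.4   2.42  1.11 -1.75] 0.0 0.0 [-2.71  2.48 -9.54] [-0.   0.1 -0.1]
-0.07 36 [-0.31  1.13 -0.14  2.12  2.63  0.78 -1.48] 0.0 0.0 [ 2.13 -0.16 -9.54] [-0.   0.1 -0.1]
-0.2 36 [-0.75  0.76 -0.09  2.35  2.05  0.66 -1.47] 0.0 0.0 [-2.87  2.24 -4.4 ] [-0.   0.1 -7.6]
-0.2 36 [-0.7   1.17 -0.19  2.34  2.31  0.99 -1.82] 0.0 0.0 [-2.71  2.48 -9.54] [-0.   0.1 -7.6]
-0.2 36 [-0.39  1.13 -0.07  2.08  2.5   0.72 -1.55] 0.0 0.0 [ 2.13 -0.16 -9.54] [-0.   0.1 -7.6]
```

View pics/s13.png

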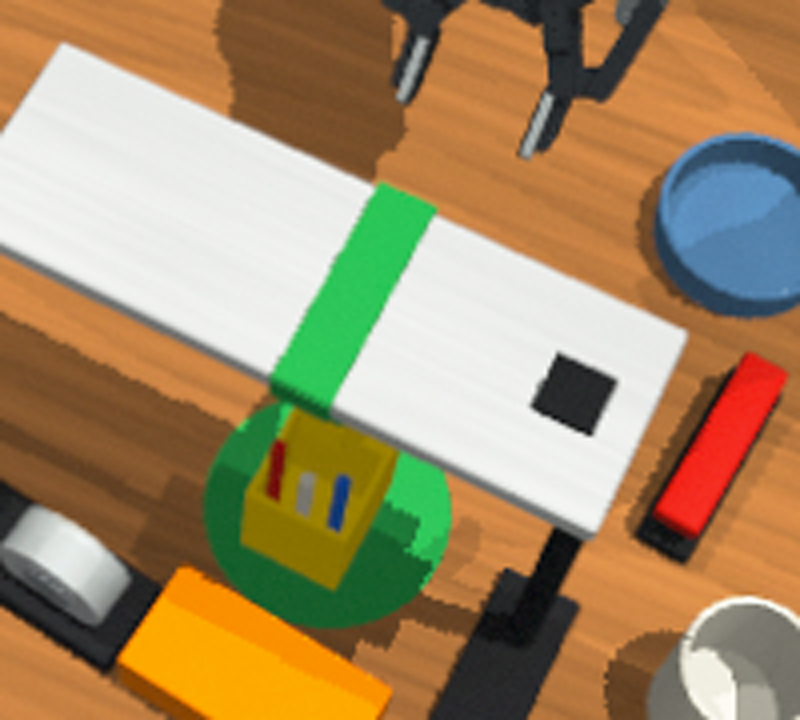

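View pics/t13.png

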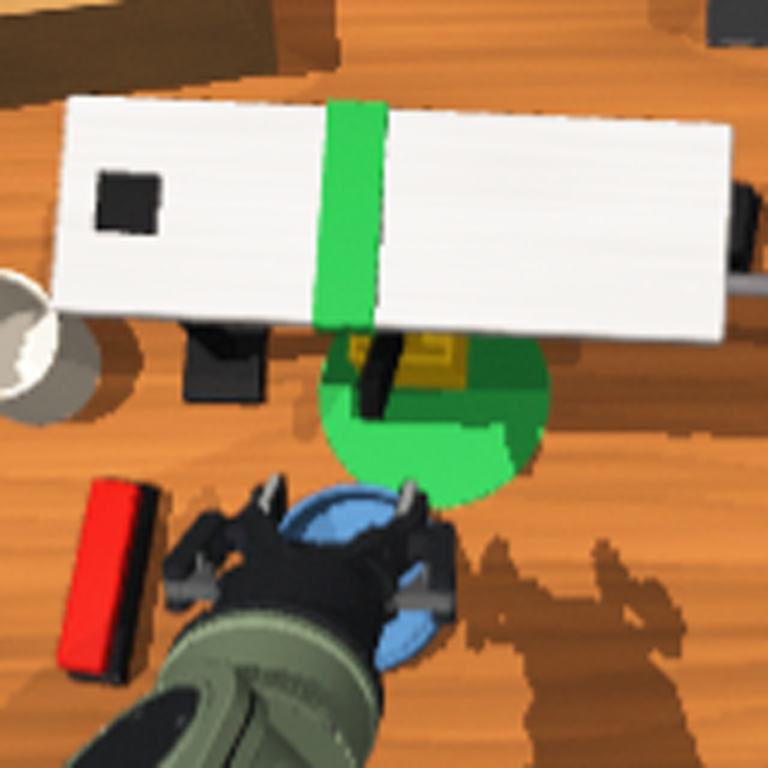

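```bash
cat > t9.py <<'E'
from h import *
import pickle
from scipy.optimize import least_squares
P,M=pickle.load(open('s0.pkl','rb'))
def circ(w,r):
    f=lambda v:np.hypot(w[:,0]-v[0],w[:,1]-v[1])-(r if r else v[2])
    s=least_squares(f,[*w[:,:2].mean(0)]+([] if r else [.07]),loss='soft_l1',f_scale=.002);return s.x,np.std(f(s.x))
# dish top
g=P['top']['frame'].astype(int)
b=((g[...,2]>1.3*g[...,0])&(g[...,2]>60)).astype(np.uint8);b[:, :215]=0;b[:,275:]=0;b[:225]=0;b[280:]=0
c=max(cv2.findContours(b,cv2.RETR_EXTERNAL,cv2.CHAIN_APPROX_NONE)[0],key=len)[:,0]
h=cv2.convexHull(c)[:,0]
print('dish',circ(back(P['top'],h.astype(float),.035),.06),circ(back(P['top'],h.astype(float),.035),None))
for n in P:
    g=P[n]['frame'].astype(int)
    m=((g[...,1]>1.6*g[...,0])&(g[...,1]>1.3*g[...,2])&(g[...,1]>50)).astype(np.uint8)
    mk=cv2.dilate(M[n,'spot'][0][1].astype(np.uint8),np.ones((5,5)))
    m&=mk
    c=max(cv2.findContours(m,cv2.RETR_EXTERNAL,cv2.CHAIN_APPROX_NONE)[0],key=len)[:,0].astype(float)
    w=back(P[n],c,0.)
    # keep points bounding wood, i.e. arc: iterate
    cen=np.array([.643,.1235])
    for _ in range(10):
        d=np.hypot(*(w[:,:2]-cen).T);k=np.abs(d-.074)<.006;cen,_s=circ(w[k],.075)
    print('spot',n,cen,_s,k.sum(),circ(w[k],None))
E
python3 t9.py
```

```text
dish (array([0.5229476 , 0.16742817]), np.float64(0.015220516139361389)) (array([0.53030423, 0.16294957, 0.06674608]), np.float64(0.01175560700239333))
spot scene [0.63929577 0.12278367] 0.001148038551837526 130 (array([0.64086174, 0.12275108, 0.07321514]), np.float64(0.000705829038836576))
spot top [0.64699666 0.12314118] 0.002225720292433679 96 (array([0.64445249, 0.12368095, 0.07266552]), np.float64(0.002071265699621005))
```

```bash
cat >> t9.py <<'E'
m=M['top','dish'][0][1].astype(np.uint8)
c=max(cv2.findContours(m,cv2.RETR_EXTERNAL,cv2.CHAIN_APPROX_NONE)[0],key=len)[:,0].astype(float)
print(circ(back(P['top'],c,.035),.06),circ(back(P['top'],c,.035),None),c.min(0),c.max(0))
E
python3 t9.py | tail -1
```

```text
(array([0.52256898, 0.16981307]), np.float64(0.0011566643463327357)) (array([0.522406  , 0.16982933, 0.05785521]), np.float64(0.0011546905065477377)) [224. 230.] [263. 269.]
```

Emit:
drive_tool:
  steps: "-0.8 0.4 -0.5 0 0 -2 85; -1.7 0.9 -1.5 0 0 -4 85; -2.5 1.4 -2.8 0 0 -6 85; -2.85 1.75 -4.4 0 0 -7.6 85; -2.75 1.75 -6 0 0 -7.6 85; -2.7 1.75 -7.5 0 0 -7.6 85; -2.7 1.75 -8.5 0 0 -7.6 85; -2.7 1.75 -8.5 0 0 -7.6 85"

```text
time_s: 21.78
ee_pos: [0.4545, 0.1842, 0.035]
tool_rot: [0.691, 0.563, -0.288, -0.352]
contact_force: [0.6, 0.4, -0.1]
opening: 0.995
```

```bash
cat > look2.py <<'E'
from mv import *
import sys
s=robot.state();print(s['time_s'],np.round(s['joints'],3),np.round(s['ee_pos'],4),np.round(s['contact_force'],1))
m=Ro.from_quat(s['tool_rot']).as_matrix();print('d',np.round(m[:,1],3),'x',np.round(m[:,0],3))
P={n:robot.camera(n) for n in ['scene','top']}
crop(P['scene'],(270,170,490,370),3.6,f's{sys.argv[1]}.png');crop(P['top'],(170,130,330,290),4.8,f't{sys.argv[1]}.png')
E
python3 look2.py 14
```

```text
21.775 [-0.636  1.089 -0.237  2.433  2.299  1.021 -1.783] [0.4545 0.1842 0.035 ] [ 0.6  0.4 -0.1]
d [ 0.575 -0.119 -0.809] x [ 0.202  0.979 -0.001]
```

View pics/t14.png

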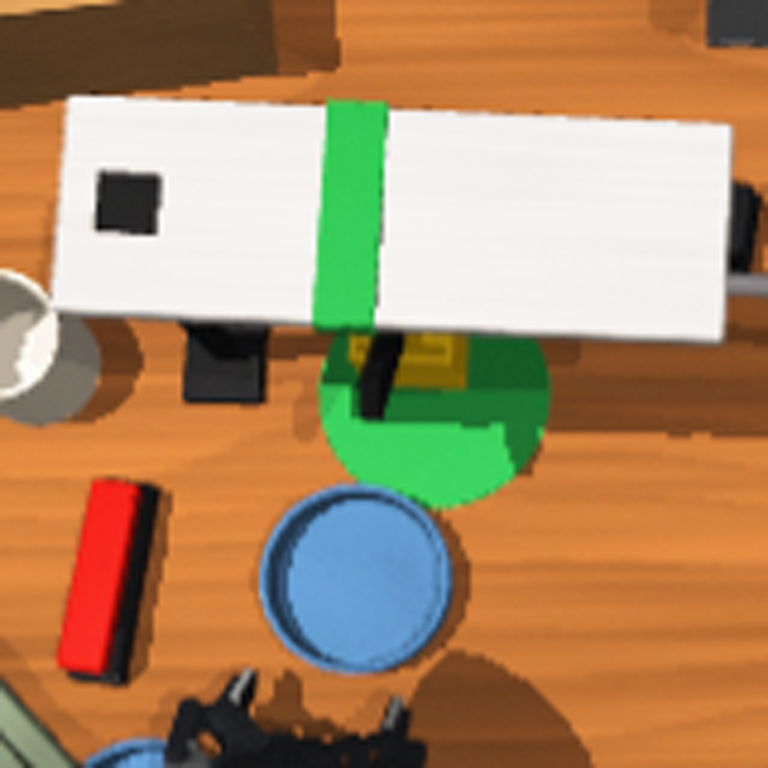

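View pics/s14.png

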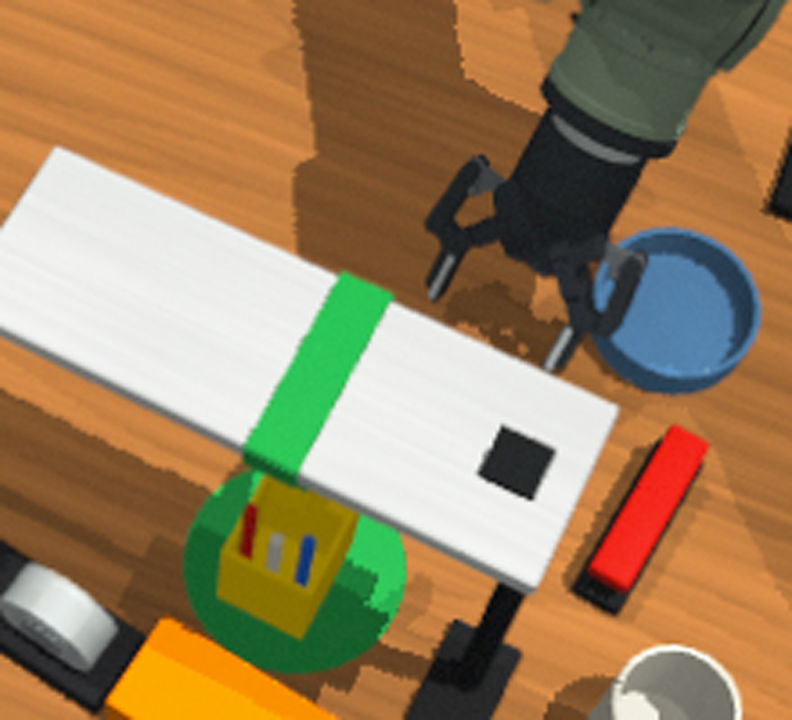

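Emit:
drive_tool:
  steps: "0.25 -0.2 -0.3 0 0 0 85; 0.4 -0.25 -0.65 0 0 0 85; 0.45 -0.25 -0.9 0 0 0 85; 0.45 -0.25 -0.9 0 0 0 85"

```text
time_s: 22.38
ee_pos: [0.4683, 0.1774, 0.0096]
tool_rot: [0.691, 0.564, -0.287, -0.351]
contact_force: [-0.7, -0.9, -0.2]
opening: 0.996
```

```bash
python3 look2.py 15
```

```text
22.375 [-0.598  1.152 -0.229  2.401  2.352  1.052 -1.786] [0.4683 0.1774 0.0096] [-0.7 -0.9 -0.2]
d [ 0.577 -0.118 -0.808] x [ 0.2   0.98 -0.  ]
```

View pics/t15.png

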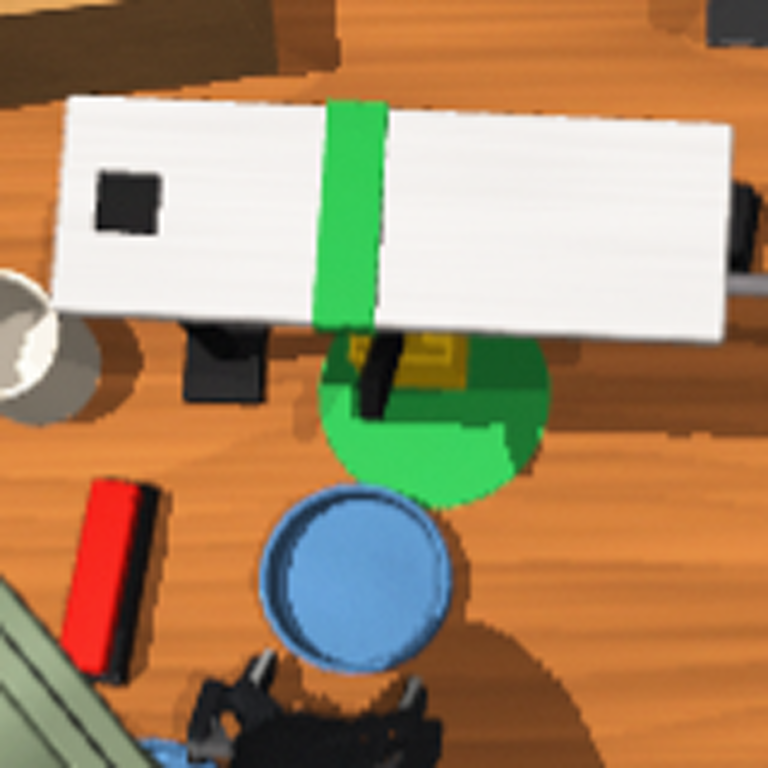

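Emit:
drive_tool:
  steps: "0.25 -0.05 0 0 0 0 85; 0.5 -0.1 -0.05 0 0 0 85; 0.9 -0.25 -0.05 0 0 0 85; 1.35 -0.42 -0.05 0 0 0 85; 1.8 -0.6 -0.05 0 0 0 85; 2.25 -0.78 -0.05 0 0 0 85; 2.7 -0.95 -0.05 0 0 0 85; 3.1 -1.1 -0.05 0 0 0 85; 3.4 -1.2 -0.05 0 0 0 85; 3.5 -1.25 -0.05 0 0 0 85"

```text
time_s: 23.72
ee_pos: [0.5738, 0.1398, 0.0086]
tool_rot: [0.691, 0.564, -0.286, -0.351]
contact_force: [-3.1, 1.0, 0.4]
opening: 0.995
```

```bash
python3 look2.py 16
```

```text
23.725 [-0.422  1.105 -0.124  2.152  2.44   0.787 -1.55 ] [0.5738 0.1398 0.0086] [-3.1  1.   0.4]
d [ 0.578 -0.118 -0.808] x [0.2  0.98 0.  ]
```

View pics/t16.png

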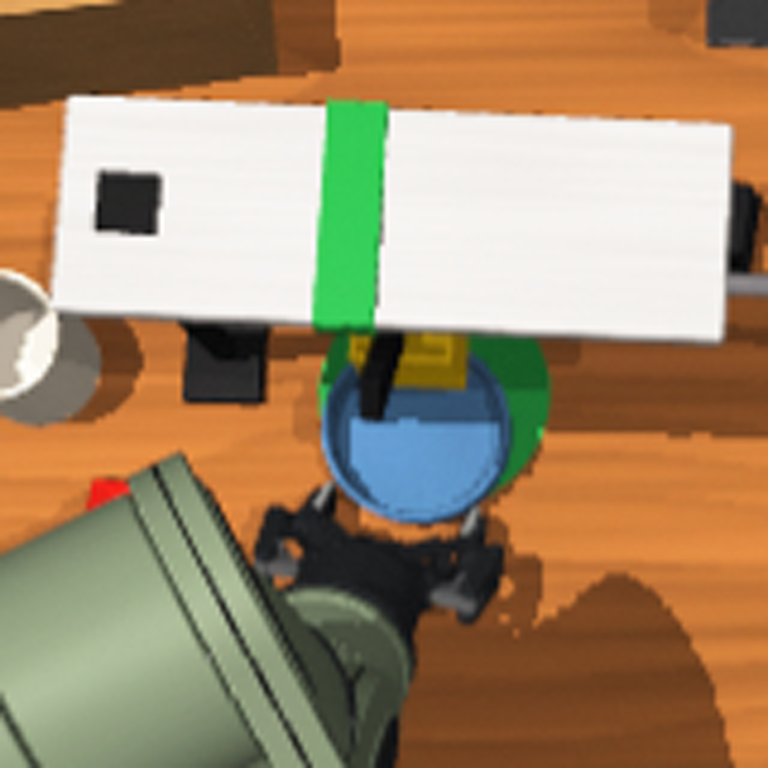

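View pics/s16.png

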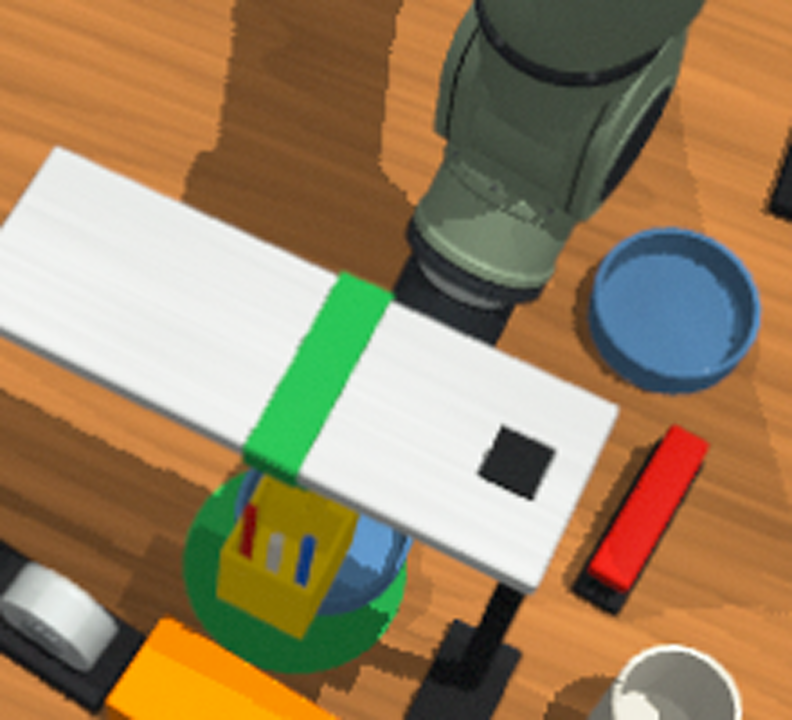

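```bash
cat > md.py <<'E'
from h import *
import sys
from scipy.optimize import least_squares
from t9 import circ
def rim(pts,n='top',f=4.8,o=(170,130),z=.035,r=.06):
    p=robot.camera(n);w=back(p,np.array(pts,float)/f+np.array(o)-.5+.5/f,z);return circ(w,r)
E
python3 - <<'E' | tail -4
from md import *
print(rim([(322,430),(512,430),(418,523),(345,490),(490,490)]))
E
```

```text
spot scene [0.63929577 0.12278367] 0.001148038551837526 130 (array([0.64086174, 0.12275108, 0.07321514]), np.float64(0.000705829038836576))
spot top [0.64699666 0.12314118] 0.002225720292433679 96 (array([0.64445249, 0.12368095, 0.07266552]), np.float64(0.002071265699621005))
(array([0.52256898, 0.16981307]), np.float64(0.0011566643463327357)) (array([0.522406  , 0.16982933, 0.05785521]), np.float64(0.0011546905065477377)) [224. 230.] [263. 269.]
(array([0.61488802, 0.12997464]), np.float64(0.0003869845234893311))
```

Emit:
drive_tool:
  steps: "0.35 -0.08 0 0 0 0 85; 0.65 -0.15 0 0 0 0 85; 0.85 -0.2 0 0 0 0 85; 0.96 -0.23 0 0 0 0 85; 0.96 -0.23 0 0 0 0 85"

```text
time_s: 24.5
ee_pos: [0.6024, 0.1329, 0.0087]
tool_rot: [0.691, 0.564, -0.286, -0.351]
contact_force: [-0.5, -0.4, 0.1]
opening: 0.994
```

```bash
python3 look2.py 17
```

```text
24.5 [-0.397  1.101 -0.094  2.071  2.44   0.705 -1.495] [0.6024 0.1329 0.0087] [-0.5 -0.4  0.1]
d [ 0.578 -0.118 -0.807] x [0.2  0.98 0.  ]
```

View pics/t17.png

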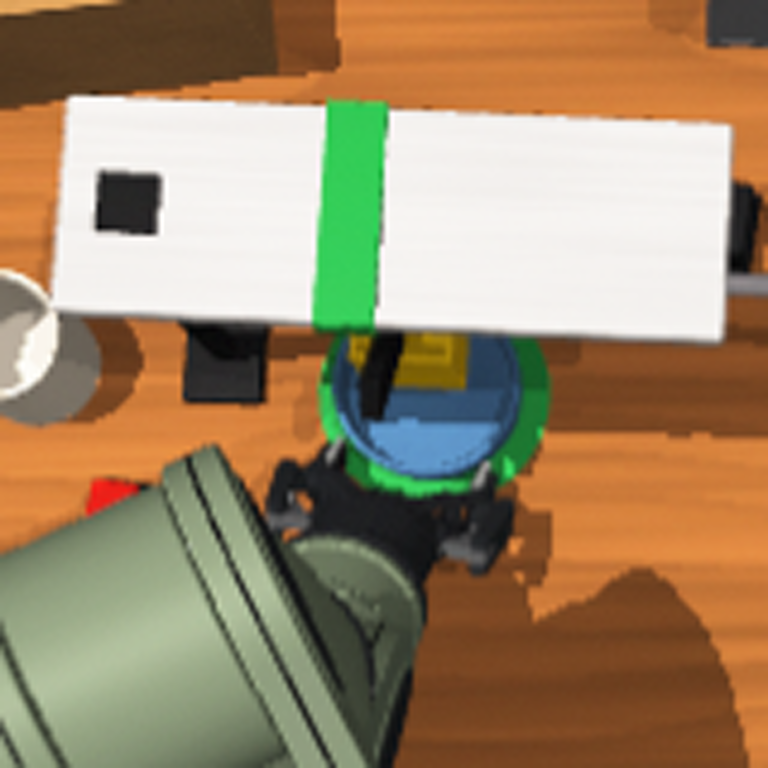

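View pics/s17.png

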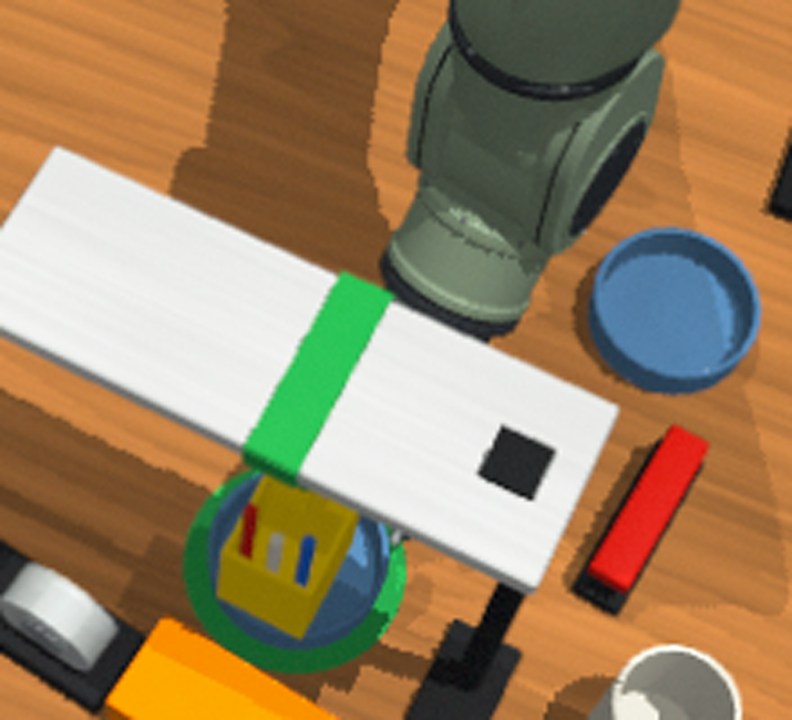

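```bash
python3 - <<'E' | tail -3
from md import *
print(rim([(333,390),(522,390),(425,478),(348,430),(505,440)]))
print(rim([(208,550),(390,565),(300,648),(350,632),(225,598)],'scene',3.6,(270,170)))
E
```

```text
(array([0.52256898, 0.16981307]), np.float64(0.0011566643463327357)) (array([0.522406  , 0.16982933, 0.05785521]), np.float64(0.0011546905065477377)) [224. 230.] [263. 269.]
(array([0.64355059, 0.12275759]), np.float64(0.00085155808876513))
(array([0.64668283, 0.12675804]), np.float64(0.0016214068834266024))
```

Emit:
drive_tool:
  steps: "-0.4 0.08 0 0 0 0 85; -1.2 0.24 0.1 0 0 0 85; -2.2 0.44 0.8 0 0 0 85; -3.2 0.6 2 0 0 0 85; -4 0.7 3.6 0 0 0 85; -4.5 0.2 5.5 0 0 0 85; -4.8 -1.5 6.5 0 0 0 85; -5 -3.3 7 0 0 0 85; -5 -5 7 0 0 0 85; -5 -5 7 0 0 0 85"

```text
time_s: 25.95
ee_pos: [0.4749, 0.0778, 0.1915]
tool_rot: [0.686, 0.563, -0.295, -0.355]
contact_force: [0.2, -0.6, 0.4]
opening: 0.995
```

```bash
python3 look2.py 18
```

```text
25.95 [ 0.066  0.767 -0.989  2.45   1.843  1.103 -0.981] [0.4749 0.0778 0.1915] [ 0.2 -0.6  0.4]
d [ 0.563 -0.115 -0.818] x [ 0.192  0.981 -0.005]
```

View pics/t18.png

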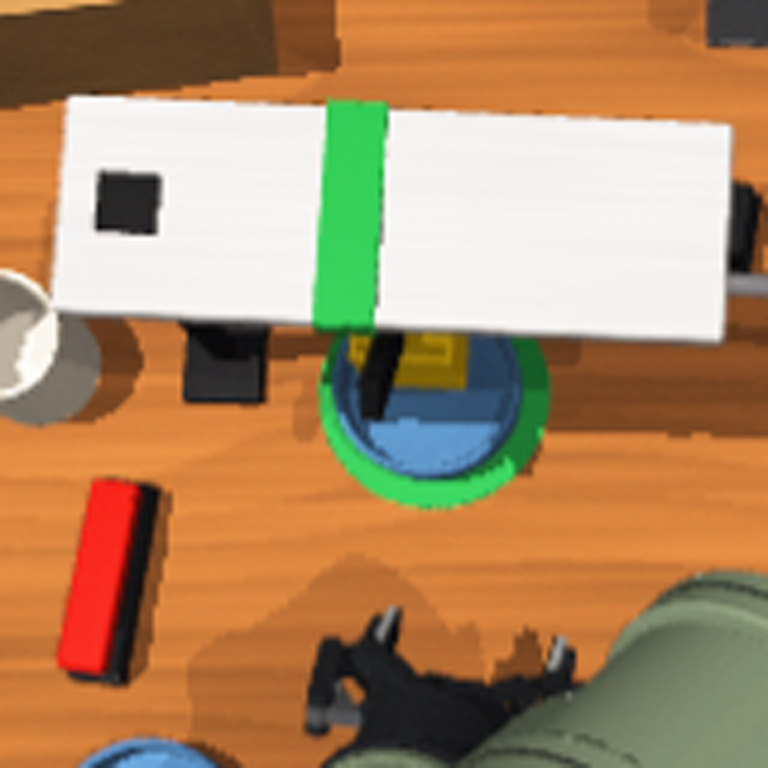

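View pics/s18.png

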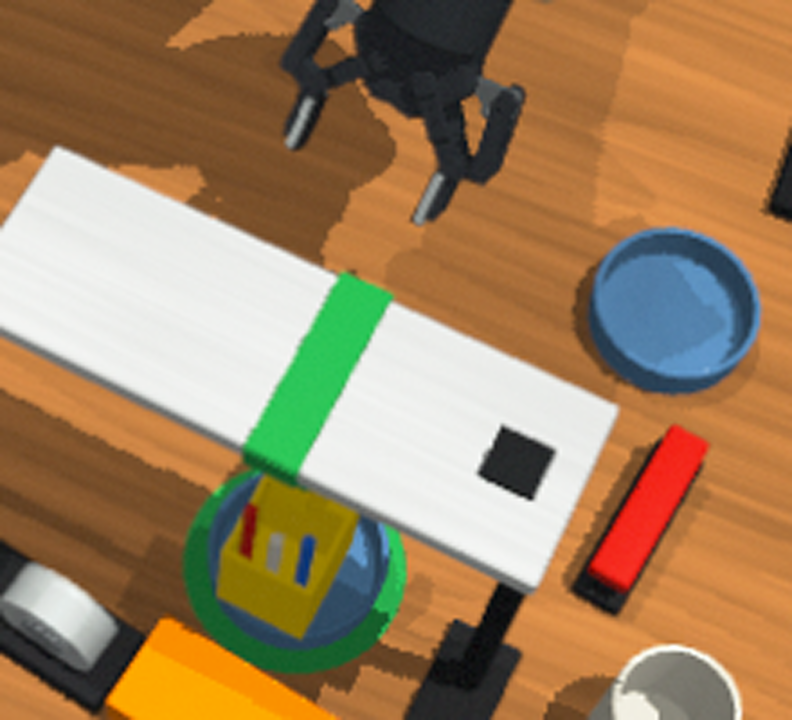

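Run:
```python
from h import *
P={n:robot.camera(n) for n in ['scene','top']}
w=back(P['scene'],np.array([(218,597),(301,639)])/3.6+[270,170]-np.array([.36,.36]),.062);print(np.round(w,4),np.linalg.norm(w[1]-w[0]))
m=w.mean(0);u=(w[1]-w[0])/np.linalg.norm(w[1]-w[0]);print('origin~',m-np.array([u[1],-u[0],0])*.038,'yaw',np.degrees(np.arctan2(-u[0],u[1])))
w=back(P['top'],np.array([(349,361),(467,389),(395,389)])/4.8+[170,130]-np.array([.4,.4]),.142);print(np.round(w,4))
crop(P['top'],(225,185,285,235),12,'z.png');crop(P['scene'],(310,280,400,360),8,'z2.png')
```

```text
[[0.7026 0.092  0.062 ]
 [0.7065 0.1504 0.062 ]] 0.05857577997820448
origin~ [0.66662812 0.12373816 0.062     ] yaw -3.8643100555345113
[[0.6358 0.1562 0.142 ]
 [0.6178 0.0877 0.142 ]
 [0.6187 0.1295 0.142 ]]
```

View pics/z2.png

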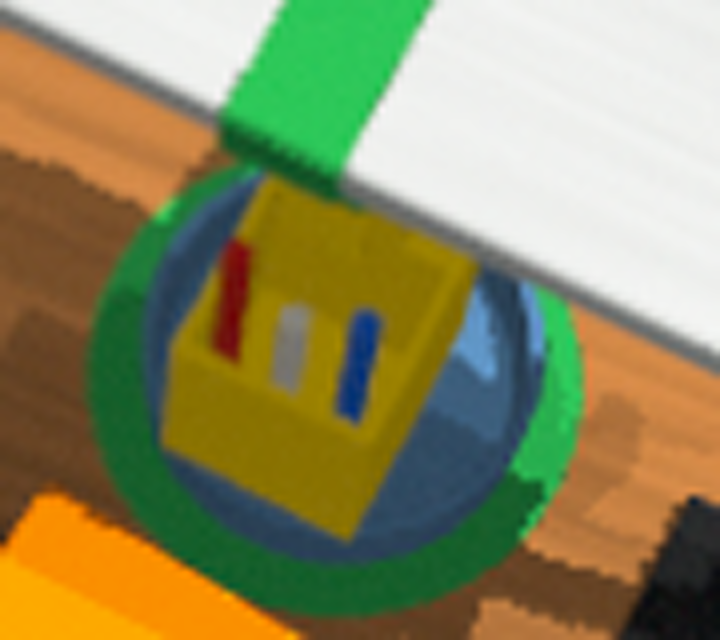

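View pics/z.png

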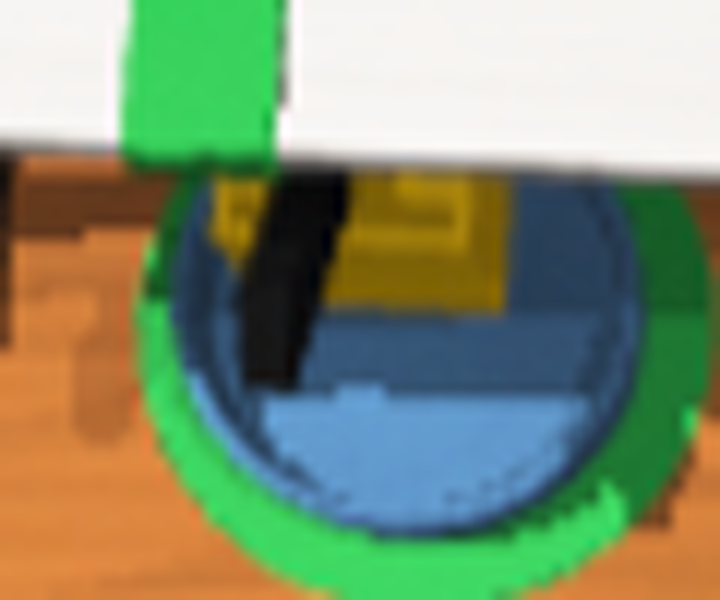

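```bash
python3 -c "
from workcell import robot
s=robot.state();print(s['time_s'],s['joint_velocities'],s['contact_force']);print(robot.close_job())"
```

```text
26.15 [-0.05868735 -0.01469756  0.04523032 -0.00885105  0.00715573 -0.01271649
 -0.00416752] [-0.19785616  0.71967476  0.62976907]
the job is handed in; nothing more can be done
None
```

I hung the far yellow caddy on the rail at the open stretch, slid it along and let it go freely under the green tag. I then pushed the rightmost dish onto the green disc with the open fingers, without lifting it. I handed the job in at 26.2 s with the arm clear of everything.

**Caddy:** It hangs upright, with its centre at y ≈ 0.124 m against about 0.123 m for the tag. Its yaw is about -3.9°, close to the rail's -4.2°.

**Dish:** It stands wholly inside the disc in both pictures.
- The top camera puts it at (0.644, 0.123) m, 1–3 mm off the disc centre.
- The scene camera disagrees, showing it about 6 mm off in x and 4 mm in y. Both are within the centimetre asked for.

**Other things:** The stapler, mug and other dish look unmoved in the last pictures. I did not measure the other bystanders or the look-alike caddy at the end.

**Problems on the way:**
- The wrist reached joint limits on my first approaches. Joint 6 read -0.0001 rad for a moment, just past its 0 limit, so I re-posed the arm before gripping.
- Joint 4 stood at its 2.45 rad limit in the final parked pose.
- The hook pressed lightly on the rail (about 13 N) while I lowered it at the tag. I eased it off before letting go.

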